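Close, lock and restock the bar's line-cleaner dosing unit

TASK

Put the dosing unit on the bar counter back in service: press its hinged cover fully shut, then with the orange-handled blade key turn both slotted cam locks a quarter turn clockwise until they seat, and put the key back upright in its stand, blade fully down in the slot. Stand every yellow canister upright on the shut cover, each centred on a ringed spot of its own with its black mark facing straight at the scanner bar. Leave the drinking glass, the white bottle and the jar alone.

Things in the scene. Friction and masses are not known exactly. Their poses are not given: they have to be found in the camera images.
- unit: Fixed blue dosing unit, 240 (x) x 385 (y) x 60 mm high, yawed a little. Origin: centre of its underside, on the counter. x points away from the robot, from the cam locks on the front rim over the cover to the scanner bar on the rear rim; z up. The rim and the shut cover form one flat top 60 mm above the counter.
- cover (a joint): White hinged cover of the unit, 138 mm (along x) x 342 mm (along y), 6 mm thick, hinged along its rear edge at unit x = +70 mm, z = 60 mm; its front edge, at unit x = -70 mm when shut, swings up. Joint in rad: 0 = shut (flush), starts 0.5 to 0.95. A stiff hinge: it stays where it is left and a downward push of some 3 to 10 N shuts it.
- cover_press (a point): Point on the cover's upper face, 75 mm from the hinge line and mid-way along it: a good place to press. Moves with the cover.
- cam_l (a joint): Cam lock (left, at unit x = -97 mm, y = +110 mm), a brass slotted turn-fastener 46 mm across on the front rim of the unit, with a red tongue. Joint in rad: 0 = open (slot and tongue lie along the unit's y), grows clockwise seen from above to a stop at 1.571 = seated (slot and tongue along the unit's x, tongue over the cover's front edge). Stiff: stays where it is left; turns at about 0.1 N m.
- cam_r (a joint): Cam lock (right, at unit x = -97 mm, y = -110 mm), a brass slotted turn-fastener 46 mm across on the front rim of the unit, with a red tongue. Joint in rad: 0 = open (slot and tongue lie along the unit's y), grows clockwise seen from above to a stop at 1.571 = seated (slot and tongue along the unit's x, tongue over the cover's front edge). Stiff: stays where it is left; turns at about 0.1 N m.
- cam_l_slot (a point): Middle of the floor of the slot of the left cam lock, on its vertical turning axis, 64 mm above the counter. The slot is 8 mm wide, open at both ends, 36 mm long and 10 mm deep, with a sloping mouth above it (cam top 15 mm above this point). Axes turn with the cam: slot along y, z up.
- cam_r_slot (a point): Middle of the floor of the slot of the right cam lock, on its vertical turning axis, 64 mm above the counter. The slot is 8 mm wide, open at both ends, 36 mm long and 10 mm deep, with a sloping mouth above it (cam top 15 mm above this point). Axes turn with the cam: slot along y, z up.
- spot0 (a point): Centre of a ringed spot (blue ring 74 mm across) on the top of the shut cover, at unit x = +5 mm, y = -135 mm, 60 mm above the counter (given where it lies when the cover is shut; fixed in the unit). Axes as the unit's.
- spot1 (a point): Centre of a ringed spot (blue ring 74 mm across) on the top of the shut cover, at unit x = +5 mm, y = -45 mm, 60 mm above the counter (given where it lies when the cover is shut; fixed in the unit). Axes as the unit's.
- spot2 (a point): Centre of a ringed spot (blue ring 74 mm across) on the top of the shut cover, at unit x = +5 mm, y = +45 mm, 60 mm above the counter (given where it lies when the cover is shut; fixed in the unit). Axes as the unit's.
- spot3 (a point): Centre of a ringed spot (blue ring 74 mm across) on the top of the shut cover, at unit x = +5 mm, y = +135 mm, 60 mm above the counter (given where it lies when the cover is shut; fixed in the unit). Axes as the unit's.
- scan_face (a point): Middle of the front face of the scanner bar, a black block 30 (x) x 345 (y) x 45 mm high on the unit's rear rim, at unit x = +85 mm, 82 mm above the counter. The bar reads along the unit's x, straight across every spot, so a mark that faces it points along the unit's +x. Axes as the unit's.
- stand_slot (a point): Mouth of the slot of the key stand, a fixed black block 90 (x) x 70 (y) x 50 mm high; this point is the centre of its top. Slot 36 mm along x, 12 mm along y, 30 mm deep.
- key_grip (a point): Centre of the handle of the blade key, which starts upright in the stand, blade down. Orange handle 40 mm (x) x 18 mm (y, the direction to pinch) x 55 mm tall; 27 mm of handle above and below this point. Below it a collar 48 x 28 x 6 mm that rests on the stand's top, then a steel blade 30 mm wide (along x), 4 mm thick (y), 26 mm long. Blade tip 60 mm below this point. Key weighs 0.12 kg.
- key_tip (a point): Middle of the blade's lower edge; axes of the key: x along the blade's width, z up the key. 24 mm above the counter (26 mm below stand_slot) when the key is fully down in the stand.
- can1_mid (a point): Yellow cleaner canister, upright cylinder 60 mm in diameter and 75 mm tall, with a heavy blue foot (lowest 15 mm), about 0.3 kg, best gripped about 14 mm above its centre so that the palm clears its top, with a black mark: an upright stripe (22 x 50 mm) on one side and a bar on the white top running from the centre to that side. May be absent (None). This point is its centre, half-way up. z is its axis; +x points from the centre to the marked side.
- can2_mid (a point): Yellow cleaner canister, upright cylinder 60 mm in diameter and 75 mm tall, with a heavy blue foot (lowest 15 mm), about 0.3 kg, best gripped about 14 mm above its centre so that the palm clears its top, with a black mark: an upright stripe (22 x 50 mm) on one side and a bar on the white top running from the centre to that side. May be absent (None). This point is its centre, half-way up. z is its axis; +x points from the centre to the marked side.
- can3_mid (a point): Yellow cleaner canister, upright cylinder 60 mm in diameter and 75 mm tall, with a heavy blue foot (lowest 15 mm), about 0.3 kg, best gripped about 14 mm above its centre so that the palm clears its top, with a black mark: an upright stripe (22 x 50 mm) on one side and a bar on the white top running from the centre to that side. May be absent (None). This point is its centre, half-way up. z is its axis; +x points from the centre to the marked side.
- can4_mid (a point): Yellow cleaner canister, upright cylinder 60 mm in diameter and 75 mm tall, with a heavy blue foot (lowest 15 mm), about 0.3 kg, best gripped about 14 mm above its centre so that the palm clears its top, with a black mark: an upright stripe (22 x 50 mm) on one side and a bar on the white top running from the centre to that side. May be absent (None). This point is its centre, half-way up. z is its axis; +x points from the centre to the marked side.
- glass: Bystander, loose: clear drinking glass, 80 mm across, 130 mm tall. Origin: centre of its underside, z up. Leave it alone.
- spray: Bystander, loose: white bottle with blue cap, 64 mm across, 190 mm tall. Origin: centre of its underside, z up. Leave it alone.
- jar: Bystander, loose: amber jar, 72 mm across, 90 mm tall. Origin: centre of its underside, z up. Leave it alone.

How it is judged:
On the way, in this order (a step that is already met when the one before it is completed fails the run):
1. the cover is pressed shut while both cam locks are still open (value of joint cover below 0.05 rad and value of joint each of cam_l, cam_r below 0.6 rad), for 0.2 s.
2. one cam lock is seated with the key's blade in its slot, the cover shut (value of joint cover below 0.05 rad and ((value of joint cam_l above 1.45 rad and distance between key_tip and cam_l_slot below 0.014 m) or (value of joint cam_r above 1.45 rad and distance between key_tip and cam_r_slot below 0.014 m))), for 0.2 s.
3. the other cam lock is seated too, with the key's blade in its slot, the cover shut (value of joint cover below 0.05 rad and value of joint each of cam_l, cam_r above 1.45 rad and (distance between key_tip and cam_l_slot below 0.014 m or distance between key_tip and cam_r_slot below 0.014 m)), for 0.2 s.
At the end, for the whole second after the job is handed in: Cover within 0.05 rad of shut, cams past 1.45 rad; key upright in its stand, blade 20 mm or more down, 10 mm of the middle; each canister present upright (0.12 rad) on the cover, within 18 mm of a spot's centre, mark within 0.35 rad of straight at the scanner bar (value of joint cover below 0.05 rad and value of joint each of cam_l, cam_r above 1.45 rad and horizontal distance between key_tip and stand_slot below 0.01 m and z of key_tip in the frame of stand_slot below -0.02 m and angle between each of key_tip, can1_mid, can2_mid, can3_mid, can4_mid's own z axis and vertical below 0.12 rad and (horizontal distance between can1_mid and spot0 below 0.018 m or horizontal distance between can1_mid and spot1 below 0.018 m or horizontal distance between can1_mid and spot2 below 0.018 m or horizontal distance between can1_mid and spot3 below 0.018 m) and z of can1_mid in the frame of unit between 0.091 and 0.104 m and angle between the x axis of each of can1_mid, can2_mid, can3_mid, can4_mid and the x axis of unit, either way round below 0.35 rad and x of scan_face in the frame of can1_mid above 0 m and (horizontal distance between can2_mid and spot0 below 0.018 m or horizontal distance between can2_mid and spot1 below 0.018 m or horizontal distance between can2_mid and spot2 below 0.018 m or horizontal distance between can2_mid and spot3 below 0.018 m) and z of can2_mid in the frame of unit between 0.091 and 0.104 m and x of scan_face in the frame of can2_mid above 0 m and (horizontal distance between can3_mid and spot0 below 0.018 m or horizontal distance between can3_mid and spot1 below 0.018 m or horizontal distance between can3_mid and spot2 below 0.018 m or horizontal distance between can3_mid and spot3 below 0.018 m) and z of can3_mid in the frame of unit between 0.091 and 0.104 m and x of scan_face in the frame of can3_mid above 0 m and (horizontal distance between can4_mid and spot0 below 0.018 m or horizontal distance between can4_mid and spot1 below 0.018 m or horizontal distance between can4_mid and spot2 below 0.018 m or horizontal distance between can4_mid and spot3 below 0.018 m) and z of can4_mid in the frame of unit between 0.091 and 0.104 m and x of scan_face in the frame of can4_mid above 0 m); the robot touches nothing.
It fails at once if the drinking glass is pushed aside (distance of glass from where it was at the start of the episode above 0.03 m).
It fails at once if the white bottle is pushed aside (distance of spray from where it was at the start of the episode above 0.03 m).
It fails at once if the jar is pushed aside (distance of jar from where it was at the start of the episode above 0.03 m).
Of can1, can2, can3, can4 only 3 to 4 are there at a start; the rules pass over those that are not, and their reading is None.
At some moment in a run one of can1, can2, can3, can4 may be knocked a few centimetres aside while the robot is not near it.
It also fails if it takes over 208 s, if anything falls off the work surface, if the arm or the gripper's body presses on something with over 40 N, if the wrist force passes 120 N, or if a joint passes its speed limit or range.

ROBOT

A 7-joint arm with a two-finger parallel gripper is mounted at the origin on the work surface. World frame = base frame: x ahead of the robot, y to its left, z up, the work surface at z = 0. Lengths are in m, angles in rad, forces in N, time in s.
With the tool pointing down it reaches from about 0.4 to 0.875 m from the base axis. Payload 19.3 kg.
Tool frame: the origin (TCP) lies on the centre line of the jaws, within the pads' length; the fingertips stand 14 mm ahead of it and the grasp point (between the pads) lies 5 mm behind it; x points along the fingers, y is the direction in which the jaws open and shut, and the axes are right-handed (so a half turn about x gives the same grasp; the last joint's range is limited). The gripper opens to 85 mm and grips with 20 to 120 N. Pads are 22 mm wide; open, the fingers measure 114 mm over their backs; the gripper's body (76 mm by 85 mm) begins 54 mm behind the grasp point. The pads swing forward as they close: fully open they stand 13 mm farther back than shut.
Start: joints at [-1.299, 0.521, -0.036, 1.599, 0.021, 1.021, -0.113], TCP at [0.21, 0.589, 0.245] pointing down, gripper open.
Joint ranges: [-2.91, 2.91], [-0.3, 2.13], [-1.5, 1.42], [0.17, 2.43], [-1.26, 4.41], [0.16, 1.93], [-2.52, 2.52]. Speed limits (rad/s): [1.89, 1.89, 2.39, 2.39, 3.01, 3.01, 3.01].

INTERFACE

Orientations are given as [roll, pitch, yaw] about the fixed x, y, z axes, in that order (R = Rz(yaw) Ry(pitch) Rx(roll)).
In Python, from workcell import monitor, optics, bot gives the robot as it stands.
- The arm moves only by the tool arm_command, never from a script. Its arguments are lists of equal length, an entry for each row: "delta_pos": the shift along the tool's x, y, z as a fraction of full scale, a list of three; "rotation": the turn, a rotation vector about the tool's x, y, z as a fraction of full scale, a list of three. In form: {"delta_pos": [[dx, dy, dz], ...], "rotation": [[wx, wy, wz], ...]}. A call has 1 to 10 rows; each row shifts and turns the pose as measured when the row begins, along the tool's axes as they then stand; what a row does not reach is not made up. Full scale, the value 1, is 30 mm for a shift and 6 degrees for a turn. A row lasts 1/10 s, in which the tool goes at most 50 mm and 8.59 degrees, less where a joint would pass 70% of its speed; a pose out of reach is approached as far as the arm can. A call with a number of a shift or a turn outside -1 to 1 is refused whole. A call with a gripper value outside its range is refused whole. "gripper" is the closure, from -1 (fully open) to 1 (shut), so that 0 is half open, set as the call begins (left out, the last holds). The fingers move at their own pace and stop on an object; "grip_force" is the grip in N (left out, the last holds). Time passes only in rows, so rows that do not move let the fingers close. It gives the time, the measured TCP pose, the force and the opening at its end, in the units of the state.
- monitor.observe(): the state, without advancing time (a new reading comes with each control period).
- optics.grab_frame(name): name is "scene" or "top" or "wrist"; returns the picture (384x512x3 uint8, red, green, blue); there is no depth.
- optics.camera_params(name): a dict with "fx", "fy", "cx", "cy" (pixels), "dist_coeffs" ([k1, k2, p1, p2, k3] as OpenCV has them; the pictures are not rectified), "origin" and "rotation" of the camera in the world. Camera axes: x right, y down, z forward; pixel columns grow to the right and rows downward; lengths in m; the calibration is good to about 2 mm. A picture is of the moment at which its call begins: read the wrist's pose just before it. camera_params takes no time and is no camera call; for the wrist camera it gives the pose at the moment of the call.
- bot.job_done(): hands the job in, once; it reports no verdict.
The state is a dict: "clock": time; "qpos": joint angles; "qd": joint speeds; "joint_efforts": joint torques, N m; "position": TCP position; "tool_rot": TCP orientation; "force": force on the tool from outside, world axes, zero at the start; "moment": the same for the moment, N m; "grip_width": finger opening in m.
Only numpy, scipy, OpenCV 4.12 (cv2) and the standard library are available. Lean on these libraries where they do the work, as an engineer would, in place of code of your own. Each camera call takes 0.05 s, during which the arm holds its last target. There are 200 camera calls.

## Working session

There is one attempt and no reset: what is moved stays moved. The work goes in short steps, Python scripts to look and compute and a tool call to move; the robot and the scene stay as the last step left them, time stands still between calls to the robot, and variables do not carry over. Pictures are saved under pics/ and viewed, about 12 in all and at most 16, crops included, and the job is handed in when it is done.

Besides the shell and the picture viewer there is one more tool, called after "Call:" by a JSON object that holds its "method" and its "body", one argument or row to a line. arm_command: Moves the arm, as the interface text tells. Its arguments: {"type":"object","properties":{"delta_pos":{"type":"array","items":{"type":"array","items":{"type":"number"}}},"rotation":{"type":"array","items":{"type":"array","items":{"type":"number"}}},"gripper":{"type":"number"},"grip_force":{"type":"number"}},"required":["delta_pos","rotation"]}

```bash
mkdir -p pics; ls; cat > h.py <<'E'
import numpy as np, cv2
from workcell import monitor, optics, bot
from scipy.spatial.transform import Rotation as R
def grab(n,f=None):
    p=optics.camera_params(n); im=optics.grab_frame(n)
    if f: cv2.imwrite('pics/'+f+'.png',im[:,:,::-1])
    np.save('pics/%s.npy'%(f or n),im); import pickle; pickle.dump(p,open('pics/%s.pkl'%(f or n),'wb'))
    return im,p
def load(f):
    import pickle; return np.load('pics/%s.npy'%f),pickle.load(open('pics/%s.pkl'%f,'rb'))
def K(p): return np.array([[p['fx'],0,p['cx']],[0,p['fy'],p['cy']],[0,0,1.]])
def ray(p,uv):
    u=cv2.undistortPoints(np.array(uv,float).reshape(-1,1,2),K(p),np.array(p['dist_coeffs'],float)).reshape(-1,2)
    d=np.c_[u,np.ones(len(u))]@np.array(p['rotation']).T
    return np.array(p['origin']),d
def plane(p,uv,z):
    o,d=ray(p,uv); return o+d*((z-o[2])/d[:,2])[:,None]
def proj(p,X):
    Rm=np.array(p['rotation']); t=-Rm.T@np.array(p['origin'])
    return cv2.projectPoints(np.array(X,float).reshape(-1,1,3),cv2.Rodrigues(Rm.T)[0],t,K(p),np.array(p['dist_coeffs'],float))[0].reshape(-1,2)
E
python3 - <<'E'
from h import *
np.set_printoptions(precision=4,suppress=True)
print(monitor.observe())
a,p=grab('scene','scene0');b,q=grab('top','top0')
print(p);print(q)
c,w=grab('wrist','wrist0');print(w)
cv2.imwrite('pics/top0b.png',cv2.resize(b,(800,600),interpolation=2)[:,:,::-1])
cv2.imwrite('pics/scene0b.png',cv2.resize(a,(800,600),interpolation=2)[:,:,::-1])
E
```

```text
pics
{'clock': 0.0, 'qpos': array([-1.2992,  0.522 , -0.0363,  1.6   ,  0.0212,  1.0211, -0.1128]), 'qd': array([ 0.0006,  0.0008, -0.0008, -0.0019, -0.0015,  0.0019, -0.001 ]), 'joint_efforts': array([ -0.0003, -92.7114,   1.9802, -36.9924,   0.0179,   0.0082,
         0.    ]), 'position': array([0.2094, 0.5885, 0.2447]), 'tool_rot': array([-1.4916,  1.5696, -1.8333]), 'force': array([-0.376 ,  0.0544,  0.5139]), 'moment': array([0.0183, 0.0343, 0.024 ]), 'grip_width': 0.08511005106668737}
{'fx': 398.44863031715676, 'fy': 398.44863031715676, 'cx': 257.1164883549478, 'cy': 191.96570388873505, 'dist_coeffs': array([-0.0229,  0.    ,  0.    ,  0.    ,  0.    ]), 'origin': array([1.173 , 0.2369, 0.9762]), 'rotation': array([-2.5426,  0.006 ,  1.9434])}
{'fx': 349.47163631454316, 'fy': 349.47163631454316, 'cx': 253.6842102821847, 'cy': 192.48694502689003, 'dist_coeffs': array([-0.0529,  0.    ,  0.    ,  0.    ,  0.    ]), 'origin': array([0.412 , 0.0258, 1.2337]), 'rotation': array([-2.9791, -0.006 , -1.5583])}
{'fx': 340.0265893733462, 'fy': 340.0265893733462, 'cx': 247.9707006805406, 'cy': 192.60732046148772, 'dist_coeffs': array([-0.074,  0.   ,  0.   ,  0.   ,  0.   ]), 'origin': array([0.148 , 0.6111, 0.3718]), 'rotation': array([2.876 , 0.0022, 1.2285])}
```

View pics/top0b.png

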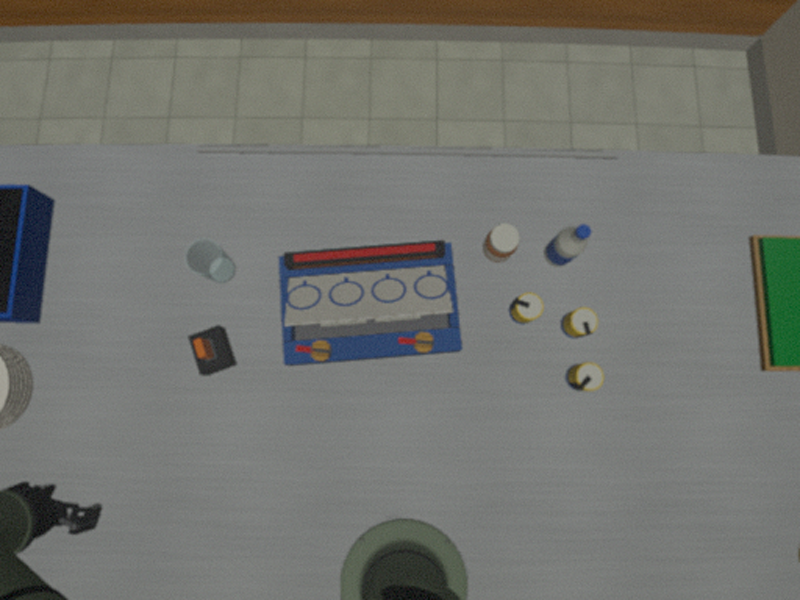

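View pics/scene0b.png

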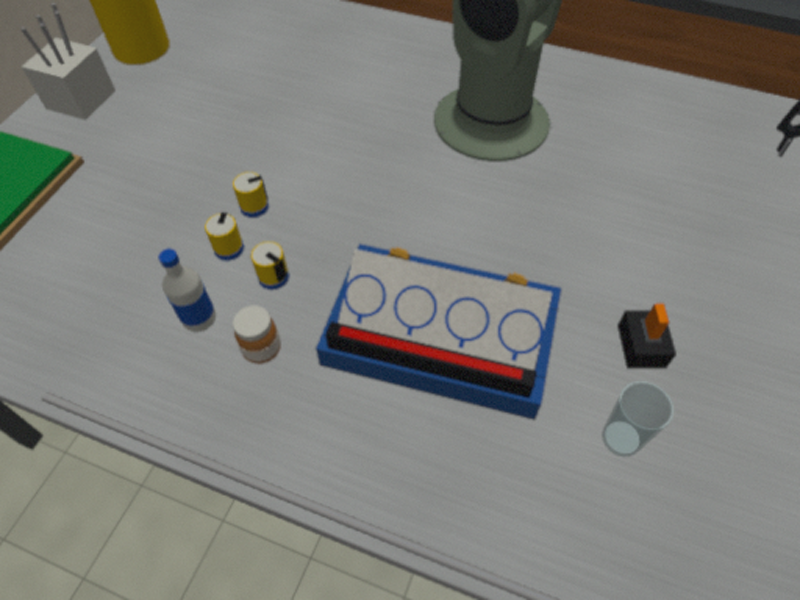

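The top view (800 px scale) shows the unit with its cover open: cams at (320,350) and (423,342), stand and key at (210,348), and cans at (527,306), (580,322) and (586,377). The glass is at (212,262), the jar at (502,241) and the bottle at (567,246). I can see three cans.

```bash
python3 - <<'E'
s=open('h.py').read()
s=s.replace("def K(p)","def RM(p): return R.from_euler('xyz',p['rotation']).as_matrix()\ndef K(p)").replace("np.array(p['rotation']).T","RM(p).T").replace("Rm=np.array(p['rotation'])","Rm=RM(p)")
s+='''
def blobs(m,amin=20):
    n,l,st,c=cv2.connectedComponentsWithStats(m.astype(np.uint8))
    return [(c[i],st[i],l==i) for i in range(1,n) if st[i,4]>=amin]
def hsv(im): return cv2.cvtColor(im,cv2.COLOR_RGB2HSV)
np.set_printoptions(precision=4,suppress=True)
'''
open('h.py','w').write(s)
E
python3 - <<'E'
from h import *
b,q=load('top0'); H=hsv(b)
h,s,v=H[...,0].astype(int),H[...,1].astype(int),H[...,2].astype(int)
def show(name,m,z,amin=15):
    for c,st,l in blobs(m,amin):
        print(name,c,st[2:],plane(q,c,z)[0])
roi=np.zeros(h.shape,bool); roi[130:260,110:400]=True
show('orange',(h<14)&(s>150)&(v>120)&roi,0.135)
show('brass',(h>13)&(h<24)&(s>100)&(v>90)&roi,0.079)
show('yellow',(h>=22)&(h<34)&(s>110)&roi,0.05)
show('blue',(h>100)&(h<125)&(s>110)&roi,0.06)
show('dark',(v<65)&(s<120)&roi,0.05)
# white tops of cans
show('white',(s<40)&(v>165)&roi,0.075)
m=((h>100)&(h<125)&(s>110)&roi)
bl=max(blobs(m,100),key=lambda t:t[1][4])
cnt=np.argwhere(bl[2])[:,::-1].astype(np.float32)
box=cv2.boxPoints(cv2.minAreaRect(cnt));print(box);P=plane(q,box,0.06);print(P,P.mean(0))
for z in (0.02,0.05): print(z,plane(q,np.array([[228,340],[195,333],[200,375],[235,365]])*.64,z))
E
python3 - <<'E'
import cv2,numpy as np
b=cv2.imread('pics/top0.png')
l=cv2.resize(b[195:250,115:175],(480,440),interpolation=2)
c=cv2.resize(b[140:240,180:305],(750,600),interpolation=2)[:,:]
r=cv2.resize(b[135:260,300:395],(0,0),fx=4,fy=4,interpolation=2)
o=np.zeros((600,800,3),np.uint8);o[:500,:380]=r;o[:385,380:800]=cv2.resize(l,(420,385))
cv2.imwrite('pics/z.png',o)
E
```

```text
orange [232.5478 161.2389] [ 90  11 314] [0.6936 0.091  0.135 ]
orange [127.3667 222.3667] [ 8 12 60] [0.4912 0.4191 0.135 ]
orange [260.7778 217.7222] [10  3 18] [ 0.5119 -0.0019  0.135 ]
brass [270.9091 215.2955] [11  5 44] [ 0.5255 -0.0369  0.079 ]
brass [205.2979 220.5957] [11  6 47] [0.505 0.18  0.079]
brass [270.5    221.8409] [10  5 44] [ 0.5038 -0.0356  0.079 ]
brass [204.4318 227.4545] [10  6 44] [0.4823 0.1821 0.079 ]
yellow [332.0943 201.6415] [13 11 53] [ 0.5779 -0.2484  0.05  ]
yellow [365.3827 208.6049] [14 16 81] [ 0.5552 -0.363   0.05  ]
yellow [367.7593 239.5185] [10 13 54] [ 0.4499 -0.3673  0.05  ]
blue [372.8448 147.9483] [ 9  9 58] [ 0.7684 -0.395   0.06  ]
blue [252.4989 186.654 ] [116  70 948] [0.6246 0.0254 0.06  ]
blue [357.3636 165.6364] [12  7 33] [ 0.7037 -0.3375  0.06  ]
blue [188.1814 223.1266] [ 21  24 237] [0.4972 0.2398 0.06  ]
blue [236.2542 221.3287] [ 58  19 712] [0.5055 0.0784 0.06  ]
dark [232.1266 164.7057] [103  19 316] [0.703  0.0973 0.05  ]
dark [331.16 193.8 ] [11  7 25] [ 0.6051 -0.2458  0.05  ]
dark [137.8349 224.4835] [ 29  31 424] [0.4907 0.4131 0.05  ]
dark [370.7879 245.5758] [12  7 33] [ 0.4296 -0.3769  0.05  ]
[[177.5482 165.1233]
 [288.7934 155.6779]
 [294.5599 223.594 ]
 [183.3147 233.0393]]
[[ 0.6966  0.2852  0.06  ]
 [ 0.7355 -0.0991  0.06  ]
 [ 0.5004 -0.1176  0.06  ]
 [ 0.4638  0.2548  0.06  ]] [0.5991 0.0808 0.06  ]
0.02 [[0.5171 0.396  0.02  ]
 [0.5317 0.4716 0.02  ]
 [0.4385 0.454  0.02  ]
 [0.4618 0.377  0.02  ]]
0.05 [[0.5145 0.3868 0.05  ]
 [0.5287 0.4606 0.05  ]
 [0.4378 0.4434 0.05  ]
 [0.4606 0.3683 0.05  ]]
```

View pics/z.png

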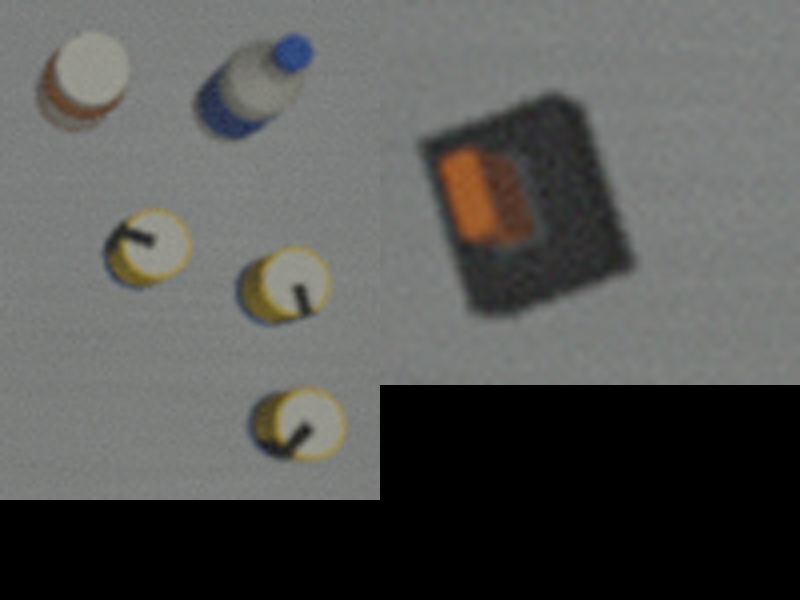

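Measured so far:
- The cams are 218 mm apart (220 mm given), with the unit's yaw at about 0.096 rad and its centre at about (0.601, 0.082).
- The stand's yaw is about 0.31 rad.
- Three cans are present.

Next I write the move planner and shut the cover.

```bash
cat >> h.py <<'E'
def wrap(a): return (a+np.pi/2)%np.pi-np.pi/2
def st():
    o=monitor.observe(); M=R.from_euler('xyz',o['tool_rot']).as_matrix()
    return o,M,np.array(o['position'])
def plan(tgt=None,psi=None,full=False,step=24):
    """tgt world TCP; psi world heading of tool y (mod pi unless full). Straightens tool to vertical."""
    o,M,p=st()
    y0=np.arctan2(M[1,1],M[0,1])
    if psi is None: psi=y0
    d=psi-y0; d=(d+np.pi)%(2*np.pi)-np.pi if full else wrap(d)
    y=np.array([np.cos(y0+d),np.sin(y0+d),0]); x=np.array([0,0,-1.]); T=np.c_[x,y,np.cross(x,y)]
    rv=R.from_matrix(M.T@T).as_rotvec()/np.radians(6)
    n=int(np.ceil(np.abs(rv).max()/0.9)) if np.abs(rv).max()>.01 else 0
    print('t%.1f'%o['clock'],'pos',p,'psi %.3f'%y0,'q7 %.2f'%o['qpos'][6],'F',o['force'],'w %.4f'%o['grip_width'],'tilt',np.round(M[2,1:],3))
    if n: print(' ROT rows',n,'each',rv/n)
    if tgt is not None:
        dp=T.T@(np.array(tgt)-p)/0.03; k=max(1,int(np.ceil(np.linalg.norm(dp)*30/step)))
        print(' POS rows',k,'each',np.round(dp/k,3), 'total',np.round(dp,3))
E
cat > geo.py <<'E'
import numpy as np
U=np.array([0.6008,0.0817]); YAW=0.0963
def u2w(x,y): c,s=np.cos(YAW),np.sin(YAW); return U+np.array([c*x-s*y,s*x+c*y])
E
python3 - <<'E'
from h import *; from geo import *
plan([*u2w(0,0),0.24],YAW+np.pi/2)
b,q=load('top0')
print('key',plane(q,[127.6,222.9],.111), 'cans',plane(q,[[300+155/4,135+243/4],[300+297/4,135+283/4],[300+309/4,135+424/4]],.075),'barends',plane(q,[[300+116/4,135+235/4],[300+304/4,135+312/4],[300+286/4,135+450/4]],.075))
c=380,0
print('stand',plane(q,np.array([[115+(x-380)/7,195+y/7] for x,y in [(420,140),(555,93),(632,268),(475,310),(500,315)]]),.05),plane(q,[115+(527-380)/7,195+205/7],.05))
E
```

```text
t0.1 pos [0.2094 0.5886 0.2449] psi 1.229 q7 -0.11 F [0.0001 0.3689 0.5167] w 0.0859 tilt [-0.001  0.   ]
 ROT rows 5 each [-0.8366 -0.0002  0.0017]
 POS rows 27 each [ 0.006 -0.669  0.421] total [  0.162 -18.073  11.361]
key [[0.4912 0.4268 0.111 ]] cans [[ 0.5947 -0.2657  0.075 ]
 [ 0.5622 -0.3854  0.075 ]
 [ 0.4444 -0.3907  0.075 ]] barends [[ 0.6011 -0.2327  0.075 ]
 [ 0.5377 -0.3903  0.075 ]
 [ 0.4229 -0.3706  0.075 ]]
stand [[0.5221 0.4743 0.05  ]
 [0.5461 0.4092 0.05  ]
 [0.4617 0.3664 0.05  ]
 [0.4402 0.4416 0.05  ]
 [0.4381 0.4293 0.05  ]] [[0.4913 0.4194 0.05  ]]
```

Call:
{"method": "arm_command", "body": {
  "delta_pos": [
    [0,0,0],
    [0,0,0],
    [0,0,0],
    [0,0,0],
    [0,0,0]
  ],
  "rotation": [
    [-0.84,0,0],
    [-0.84,0,0],
    [-0.84,0,0],
    [-0.84,0,0],
    [-0.84,0,0]
  ],
  "gripper": 1
}}

```text
clock: 0.65
position: [0.209, 0.588, 0.2436]
tool_rot: [-1.879, 1.567, -1.765]
force: [-0.4, 0.4, -0.2]
grip_width: 0.0124
```

Call:
{"method": "arm_command", "body": {
  "delta_pos": [
    [0,-0.67,0.42],
    [0,-0.67,0.42],
    [0,-0.67,0.42],
    [0,-0.67,0.42],
    [0,-0.67,0.42],
    [0,-0.67,0.42],
    [0,-0.67,0.42],
    [0,-0.67,0.42],
    [0,-0.67,0.42],
    [0,-0.67,0.42]
  ],
  "rotation": [
    [0,0,0],
    [0,0,0],
    [0,0,0],
    [0,0,0],
    [0,0,0],
    [0,0,0],
    [0,0,0],
    [0,0,0],
    [0,0,0],
    [0,0,0]
  ]
}}

```text
clock: 1.65
position: [0.3599, 0.3973, 0.2416]
tool_rot: [-2.267, 1.564, -2.144]
force: [0.3, -0.5, -0.7]
grip_width: 0.0002
```

Call:
{"method": "arm_command", "body": {
  "delta_pos": [
    [0,-0.67,0.42],
    [0,-0.67,0.42],
    [0,-0.67,0.42],
    [0,-0.67,0.42],
    [0,-0.67,0.42],
    [0,-0.67,0.42],
    [0,-0.67,0.42],
    [0,-0.67,0.42],
    [0,-0.67,0.42],
    [0,-0.67,0.42]
  ],
  "rotation": [
    [0,0,0],
    [0,0,0],
    [0,0,0],
    [0,0,0],
    [0,0,0],
    [0,0,0],
    [0,0,0],
    [0,0,0],
    [0,0,0],
    [0,0,0]
  ]
}}

```text
clock: 2.65
position: [0.5144, 0.204, 0.2411]
tool_rot: [-2.353, 1.561, -2.23]
force: [0.9, 0.4, 0.2]
grip_width: -0.0001
```

```bash
python3 - <<'E'
from h import *; from geo import *
plan([*u2w(0,0),0.2],YAW+np.pi/2)
E
```

```text
t2.6 pos [0.5144 0.204  0.2411] psi 1.693 q7 1.19 F [0.931  0.387  0.1852] w -0.0001 tilt [-0.007 -0.007]
 ROT rows 1 each [ 0.2517 -0.0654  0.0676]
 POS rows 7 each [ 0.196 -0.619  0.353] total [ 1.369 -4.334  2.474]
```

Call:
{"method": "arm_command", "body": {
  "delta_pos": [
    [0,0,0],
    [0.2,-0.62,0.35],
    [0.2,-0.62,0.35],
    [0.2,-0.62,0.35],
    [0.2,-0.62,0.35],
    [0.2,-0.62,0.35],
    [0.2,-0.62,0.35],
    [0.2,-0.62,0.35]
  ],
  "rotation": [
    [0.25,-0.07,0.07],
    [0,0,0],
    [0,0,0],
    [0,0,0],
    [0,0,0],
    [0,0,0],
    [0,0,0],
    [0,0,0]
  ]
}}

```text
clock: 3.45
position: [0.6012, 0.0798, 0.1971]
tool_rot: [1.332, 1.568, 1.426]
force: [0.3, -0.7, 0.1]
grip_width: -0.0001
```

Call:
{"method": "arm_command", "body": {
  "delta_pos": [
    [0.4,0,0],
    [0.4,0,0],
    [0.4,0,0],
    [0.4,0,0],
    [0.4,0,0],
    [0.4,0,0],
    [0.4,0,0],
    [0.4,0,0],
    [0.3,0,0],
    [0.3,0,0]
  ],
  "rotation": [
    [0,0,0],
    [0,0,0],
    [0,0,0],
    [0,0,0],
    [0,0,0],
    [0,0,0],
    [0,0,0],
    [0,0,0],
    [0,0,0],
    [0,0,0]
  ]
}}

```text
clock: 4.45
position: [0.6, 0.0819, 0.0739]
tool_rot: [1.683, 1.567, 1.777]
force: [-2.3, -0.5, 19.2]
grip_width: 0.0002
```

```bash
python3 - <<'E'
from h import *; from geo import *
plan([*u2w(0,0),0.072],YAW+np.pi/2)
E
```

```text
t4.5 pos [0.6    0.0819 0.0739] psi 1.664 q7 1.43 F [-2.2879 -0.5197 19.2249] w 0.0002 tilt [ 0.004 -0.   ]
 ROT rows 1 each [-0.0271 -0.004  -0.036 ]
 POS rows 1 each [ 0.063 -0.008  0.027] total [ 0.063 -0.008  0.027]
```

Call:
{"method": "arm_command", "body": {
  "delta_pos": [
    [0,0,0],
    [0,0,0],
    [0,0,0],
    [-0.5,0,0],
    [-0.8,0,0],
    [-0.9,0,0],
    [-0.9,0,0],
    [-0.9,0,0],
    [-0.9,0,0],
    [-0.9,0,0]
  ],
  "rotation": [
    [0,0,0],
    [0,0,0],
    [0,0,0],
    [0,0,0],
    [0,0,0],
    [0,0,0],
    [0,0,0],
    [0,0,0],
    [0,0,0],
    [0,0,0]
  ]
}}

```text
clock: 5.45
position: [0.5995, 0.0807, 0.2545]
tool_rot: [2.151, 1.566, 2.244]
force: [-0.1, -0.6, -0.4]
grip_width: 0.0002
```

```bash
python3 - <<'E'
from h import *; from geo import *
a,p=grab('top','top1'); cv2.imwrite('pics/t1.png',cv2.resize(a[130:250,170:320],(750,600),interpolation=2)[:,:,::-1])
plan([.488,.423,0.24],1.88)
E
```

```text
t5.5 pos [0.6012 0.0809 0.2591] psi 1.663 q7 1.43 F [2.7721 0.0741 5.4848] w -0.0001 tilt [0.004 0.003]
 ROT rows 3 each [-0.6902  0.0119 -0.0126]
 POS rows 16 each [ 0.04   0.751 -0.008] total [ 0.638 12.011 -0.124]
```

View pics/t1.png

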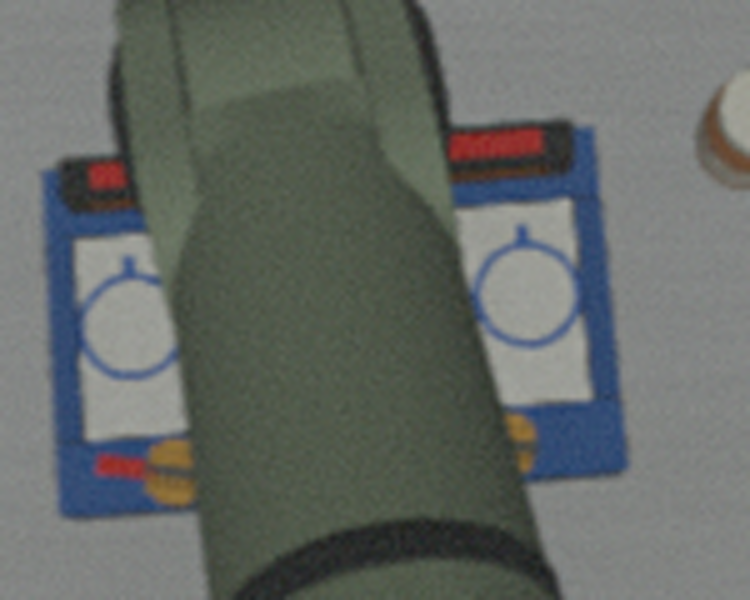

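The cover is shut and the ringed spots lie flat. Now I go to the key with the gripper open.

Call:
{"method": "arm_command", "body": {
  "delta_pos": [
    [0,0,0],
    [0,0,0],
    [0,0,0],
    [0.04,0.75,0],
    [0.04,0.75,0],
    [0.04,0.75,0],
    [0.04,0.75,0],
    [0.04,0.75,0],
    [0.04,0.75,0],
    [0.04,0.75,0]
  ],
  "rotation": [
    [-0.69,0,0],
    [-0.69,0,0],
    [-0.69,0,0],
    [0,0,0],
    [0,0,0],
    [0,0,0],
    [0,0,0],
    [0,0,0],
    [0,0,0],
    [0,0,0]
  ],
  "gripper": -1
}}

```text
clock: 6.5
position: [0.5543, 0.2319, 0.259]
tool_rot: [0.05, 1.553, 0.361]
force: [-0.1, -0.5, 0.1]
grip_width: 0.0853
```

Call:
{"method": "arm_command", "body": {
  "delta_pos": [
    [0.04,0.75,0],
    [0.04,0.75,0],
    [0.04,0.75,0],
    [0.04,0.75,0],
    [0.04,0.75,0],
    [0.04,0.75,0],
    [0.04,0.75,0],
    [0.04,0.75,0],
    [0.04,0.75,0],
    [0,0,0]
  ],
  "rotation": [
    [0,0,0],
    [0,0,0],
    [0,0,0],
    [0,0,0],
    [0,0,0],
    [0,0,0],
    [0,0,0],
    [0,0,0],
    [0,0,0],
    [0,0,0]
  ]
}}

```text
clock: 7.5
position: [0.4891, 0.4359, 0.2531]
tool_rot: [0.169, 1.546, 0.482]
force: [0.2, -0.5, 0.1]
grip_width: 0.0856
```

```bash
python3 - <<'E'
from h import *; from geo import *
plan([.488,.423,0.2],1.88)
a,p=grab('wrist','w1'); cv2.imwrite('pics/w1b.png',cv2.resize(a,(800,600),interpolation=2)[:,:,::-1])
H=hsv(a).astype(int);h,s,v=H[...,0],H[...,1],H[...,2]
for c,stt,l in blobs((h<16)&(s>150)&(v>60),40):
    cnt=np.argwhere(l)[:,::-1].astype(np.float32); print('orange',c,stt[2:],cv2.boxPoints(cv2.minAreaRect(cnt)).tolist(),np.median(v[l]))
E
```

```text
t7.5 pos [0.4891 0.4359 0.2531] psi 1.884 q7 1.00 F [ 0.1821 -0.4707  0.1005] w 0.0856 tilt [0.004 0.025]
 ROT rows 1 each [ 0.0362  0.2373 -0.0411]
 POS rows 3 each [ 0.59  -0.133 -0.055] total [ 1.77  -0.4   -0.166]
orange [ 22.9475 104.5958] [ 40  24 381] [[-0.6551685333251953, 102.13793182373047], [3.7586231231689453, 91.10344696044922], [43.93103790283203, 107.17241668701172], [39.517242431640625, 118.20690155029297]] 144.0
orange [239.0821 175.8695] [  25   57 1218] [[225.917236328125, 147.59310913085938], [248.42758178710938, 146.26898193359375], [251.751708984375, 202.77932739257812], [229.24136352539062, 204.10345458984375]] 175.0
orange [  6.3673 281.6531] [16  8 49] [[-0.37646961212158203, 282.69415283203125], [0.9176483154296875, 276.87060546875], [15.00000286102295, 280.0], [13.70588493347168, 285.82354736328125]] 69.0
```

View pics/w1b.png

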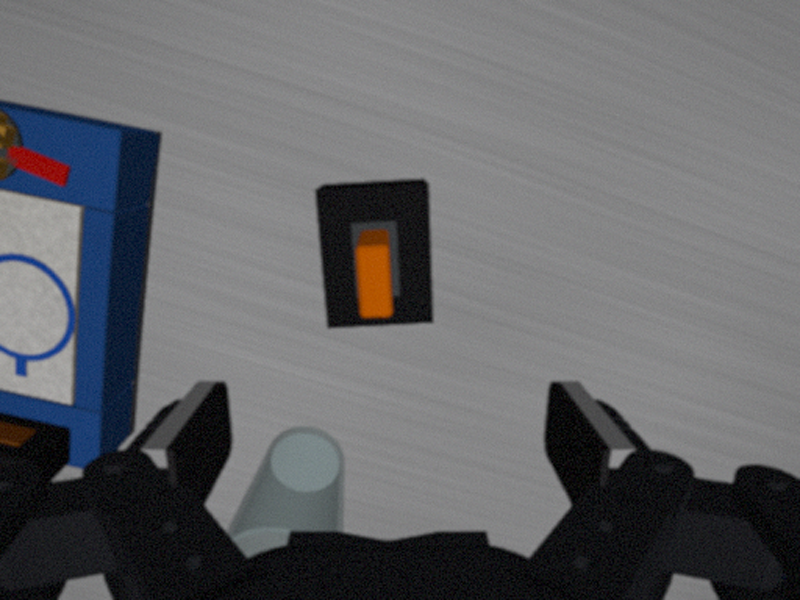

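The key handle's top face is at about (375,281) in the 800 px view, the collar is around it, and the stand's top corners are (318,187), (427,180), (432,321) and (328,326). The glass is at (300,470), clear of the fingers.

```bash
python3 - <<'E'
from h import *; from geo import *
a,p=load('w1')
t=np.array([(357,245),(390,245),(393,317),(360,318)])*.64
P=plane(p,t,.111);print('handle',P[:,:2],P.mean(0));d=P[1]+P[0]-P[2]-P[3];print('yaw',np.arctan2(-d[1],-d[0]), np.linalg.norm(P[0]-P[1]),np.linalg.norm(P[0]-P[3]))
t=np.array([(318,187),(427,180),(432,321),(328,326)])*.64
P=plane(p,t,.05);print('stand',P[:,:2],P.mean(0));d=P[1]+P[0]-P[2]-P[3];print('yaw',np.arctan2(-d[1],-d[0]), np.linalg.norm(P[0]-P[1]),np.linalg.norm(P[0]-P[3]))
t=np.array([(352,222),(397,222),(400,297)])*.64
P=plane(p,t,.056);print('collar c',(P[0]+P[2])/2)
E
```

```text
handle [[0.4762 0.4156]
 [0.471  0.4316]
 [0.5073 0.4451]
 [0.5132 0.4286]] [0.4919 0.4302 0.111 ]
yaw 0.34597358929605837 0.0168215808153235 0.03921225131389749
stand [[0.461  0.3828]
 [0.4367 0.4446]
 [0.5211 0.4772]
 [0.5452 0.4136]] [0.491  0.4296 0.05  ]
yaw 0.35952461500666405 0.06640138584513869 0.08956892087016438
collar c [0.4923 0.4302 0.056 ]
```

```bash
python3 - <<'E'
from h import *; from geo import *
plan([.492,.430,0.079],1.926)
E
```

```text
t7.5 pos [0.4901 0.4343 0.2532] psi 1.882 q7 1.00 F [ 0.062  -0.8174 -0.5934] w 0.0853 tilt [0.003 0.025]
 ROT rows 1 each [-0.417   0.2414 -0.0261]
 POS rows 8 each [ 0.726 -0.019  0.001] total [ 5.808 -0.156  0.011]
```

Call:
{"method": "arm_command", "body": {
  "delta_pos": [
    [0,0,0],
    [0.7,0,0],
    [0.7,0,0],
    [0.7,0,0],
    [0.7,0,0],
    [0.7,0,0],
    [0,0,0]
  ],
  "rotation": [
    [-0.42,0.24,0],
    [0,0,0],
    [0,0,0],
    [0,0,0],
    [0,0,0],
    [0,0,0],
    [0,0,0]
  ]
}}

```text
clock: 8.25
position: [0.4954, 0.4283, 0.1484]
tool_rot: [0.222, 1.565, 0.572]
force: [0.2, -0.5, 0.3]
grip_width: 0.0852
```

```bash
python3 - <<'E'
from h import *; from geo import *
plan([.492,.430,0.079],1.926)
E
```

```text
t8.2 pos [0.4954 0.4283 0.1484] psi 1.921 q7 1.04 F [ 0.1799 -0.5268  0.325 ] w 0.0852 tilt [0.001 0.005]
 ROT rows 1 each [-0.0456  0.0505 -0.0112]
 POS rows 3 each [ 0.771  0.031 -0.028] total [ 2.313  0.093 -0.085]
```

Call:
{"method": "arm_command", "body": {
  "delta_pos": [
    [0.6,0.03,-0.03],
    [0.6,0.03,-0.03],
    [0.6,0.03,-0.03],
    [0.5,0,0],
    [0,0,0]
  ],
  "rotation": [
    [-0.05,0.05,0],
    [0,0,0],
    [0,0,0],
    [0,0,0],
    [0,0,0]
  ]
}}

```text
clock: 8.75
position: [0.4955, 0.4287, 0.0809]
tool_rot: [0.37, 1.566, 0.723]
force: [-0.5, 0.1, -0.1]
grip_width: 0.0853
```

```bash
python3 - <<'E'
from h import *; from geo import *
plan([.492,.430,0.079],1.926)
E
```

```text
t8.8 pos [0.4955 0.4287 0.0809] psi 1.924 q7 1.03 F [-0.4632  0.1201 -0.0683] w 0.0853 tilt [0.002 0.005]
 ROT rows 1 each [-0.0216  0.047  -0.0182]
 POS rows 1 each [ 0.065  0.081 -0.093] total [ 0.065  0.081 -0.093]
```

Call:
{"method": "arm_command", "body": {
  "delta_pos": [
    [0.07,0.08,-0.1],
    [0,0,0],
    [0,0,0]
  ],
  "rotation": [
    [0,0.05,0],
    [0,0,0],
    [0,0,0]
  ]
}}

```text
clock: 9.05
position: [0.4925, 0.4304, 0.0808]
tool_rot: [1.132, 1.568, 1.485]
force: [0.1, -0.9, 0.8]
grip_width: 0.0854
```

Call:
{"method": "arm_command", "body": {
  "delta_pos": [
    [0,0,0],
    [0,0,0],
    [0,0,0],
    [0,0,0],
    [0,0,0],
    [0,0,0]
  ],
  "rotation": [
    [0,0,0],
    [0,0,0],
    [0,0,0],
    [0,0,0],
    [0,0,0],
    [0,0,0]
  ],
  "gripper": 1,
  "grip_force": 70
}}

```text
clock: 9.65
position: [0.4933, 0.4309, 0.0826]
tool_rot: [0.778, 1.566, 1.131]
force: [-0.7, -0.0, -1.1]
grip_width: 0.0171
```

```bash
python3 - <<'E'
from h import *; from geo import *
plan([.492,.430,0.2],1.926)
E
```

```text
t9.7 pos [0.4933 0.4309 0.0826] psi 1.923 q7 1.03 F [-0.6572 -0.0159 -1.0844] w 0.0171 tilt [0.004 0.004]
 ROT rows 1 each [-0.0264  0.0343 -0.0337]
 POS rows 5 each [-0.783 -0.003 -0.01 ] total [-3.915 -0.013 -0.05 ]
```

Call:
{"method": "arm_command", "body": {
  "delta_pos": [
    [-0.5,0,0],
    [-0.8,0,0],
    [-0.8,0,0],
    [-0.8,0,0],
    [-0.8,0,0],
    [-0.8,0,0],
    [0,0,0]
  ],
  "rotation": [
    [0,0,0],
    [0,0,0],
    [0,0,0],
    [0,0,0],
    [0,0,0],
    [0,0,0],
    [0,0,0]
  ]
}}

```text
clock: 10.35
position: [0.4924, 0.4298, 0.2282]
tool_rot: [0.822, 1.566, 1.175]
force: [0.6, 0.1, -1.0]
grip_width: 0.0171
```

Call:
{"method": "arm_command", "body": {
  "delta_pos": [
    [0,0,0],
    [0,0,0],
    [0,0,0],
    [0,0,0],
    [0,0,0],
    [0,0,0],
    [0,0,0],
    [0,0,0],
    [0,0,0],
    [0,0,0]
  ],
  "rotation": [
    [0.87,0,0],
    [0.87,0,0],
    [0.87,0,0],
    [0.87,0,0],
    [0.87,0,0],
    [0.87,0,0],
    [0.87,0,0],
    [0.87,0,0],
    [0.87,0,0],
    [0.87,0,0]
  ]
}}

```text
clock: 11.35
position: [0.4908, 0.4284, 0.2324]
tool_rot: [2.009, 1.565, 1.416]
force: [-0.5, -0.4, -1.3]
grip_width: 0.0181
```

Call:
{"method": "arm_command", "body": {
  "delta_pos": [
    [0,0,0],
    [0,0,0],
    [0,0,0],
    [0,0,0],
    [0,0,0],
    [0,0,0],
    [0,0,0],
    [0,0,0],
    [0,0,0],
    [0,0,0]
  ],
  "rotation": [
    [0.87,0,0],
    [0.87,0,0],
    [0.87,0,0],
    [0.87,0,0],
    [0.87,0,0],
    [0.87,0,0],
    [0.87,0,0],
    [0.87,0,0],
    [0.87,0,0],
    [0.87,0,0]
  ]
}}

```text
clock: 12.35
position: [0.4879, 0.4274, 0.2345]
tool_rot: [-2.645, 1.564, 2.096]
force: [0.1, -0.0, -1.6]
grip_width: 0.0175
```

```bash
python3 - <<'E'
from h import *; from geo import *
plan([*u2w(-.097,.11),.2],YAW,True)
E
```

```text
t12.3 pos [0.4879 0.4274 0.2345] psi 0.028 q7 -0.59 F [ 0.1319 -0.0445 -1.5521] w 0.0175 tilt [-0.003 -0.006]
 ROT rows 1 each [-0.6483 -0.0621  0.031 ]
 POS rows 11 each [ 0.104 -0.054  0.742] total [ 1.149 -0.596  8.166]
```

Call:
{"method": "arm_command", "body": {
  "delta_pos": [
    [0,0,0],
    [0,-0.06,0.8],
    [0,-0.06,0.8],
    [0,-0.06,0.8],
    [0,-0.06,0.8],
    [0,-0.06,0.8],
    [0,-0.06,0.8],
    [0,-0.06,0.8],
    [0,-0.06,0.8],
    [0,0,0]
  ],
  "rotation": [
    [-0.65,-0.06,0],
    [0,0,0],
    [0,0,0],
    [0,0,0],
    [0,0,0],
    [0,0,0],
    [0,0,0],
    [0,0,0],
    [0,0,0],
    [0,0,0]
  ]
}}

```text
clock: 13.35
position: [0.4884, 0.228, 0.2358]
tool_rot: [-1.853, 1.563, 2.958]
force: [0.4, 0.2, -1.5]
grip_width: 0.0171
```

```bash
python3 - <<'E'
from h import *; from geo import *
plan([*u2w(-.097,.11),.2],YAW,True)
a,p=grab('wrist','w2'); cv2.imwrite('pics/w2b.png',cv2.resize(a,(800,600),interpolation=2)[:,:,::-1])
print(proj(p,[[*u2w(-.097,.11),.079],[*u2w(-.097,-.11),.079]])/.64)
H=hsv(a).astype(int);h,s,v=H[...,0],H[...,1],H[...,2]
for c,stt,l in blobs((h>11)&(h<26)&(s>100)&(v>60),60): print('brass',c/.64,stt,plane(p,c,.079))
E
```

```text
t13.3 pos [0.4884 0.228  0.2358] psi 0.098 q7 -0.26 F [ 0.3593  0.2094 -1.451 ] w 0.0171 tilt [-0.007 -0.002]
 ROT rows 1 each [ 0.0203 -0.0198  0.0685]
 POS rows 3 each [0.398 0.009 0.516] total [1.195 0.028 1.549]
[[389.294  361.0087]
 [388.4254 651.194 ]]
brass [699.7612 386.3982] [ 430  182   35  134 1204] [[0.6789 0.1834 0.079 ]]
brass [387.075  429.9262] [ 221  200   55  146 6813] [[0.4967 0.1379 0.079 ]]
```

View pics/w2b.png

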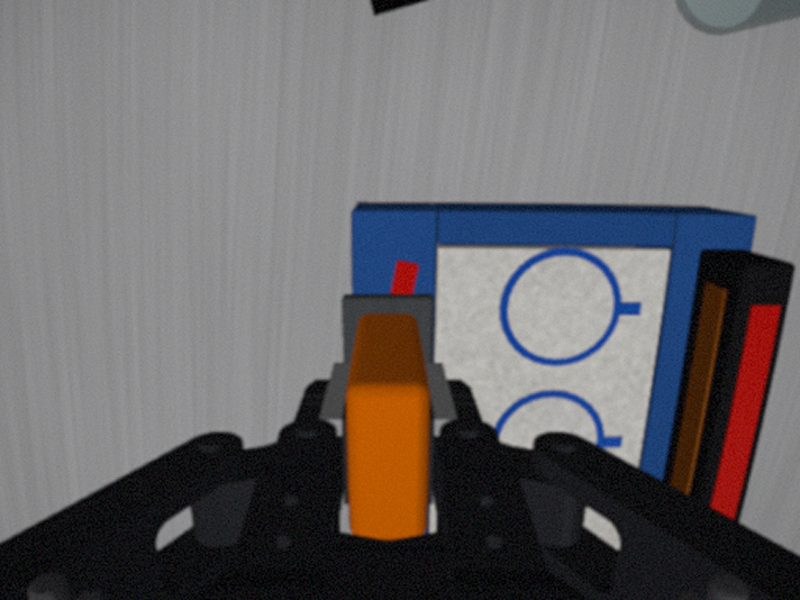

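The key hides the left cam. Ring 3 is centred at about (559,306.5) and the unit's left corners at z=60 are (358,206) and (712,210), so I use those to refine the unit pose.

```bash
python3 - <<'E'
from h import *; from geo import *
a,p=load('w2')
print('ring3',plane(p,np.array([559,306.5])*.64,.06)[0], 'exp',u2w(.005,.135))
P=plane(p,np.array([[358,206],[712,210],[437,246],[671,248]])*.64,.06);print(P, 'exp',u2w(-.12,.1925),u2w(.12,.1925),u2w(-.07,.171),u2w(.07,.171))
# blade tip check: near edge of blade at key tip: predicted tip/collar
o,M,pos=st()
for dz in (.030,.0586):
  c=pos+M[:,0]*dz
  print(proj(p,[c+M[:,2]*e for e in(-.015,0,.015)])/.64)
E
```

```text
ring3 [0.5915 0.2189 0.06  ] exp [0.5928 0.2166]
[[0.4675 0.2657 0.06  ]
 [0.6712 0.2852 0.06  ]
 [0.5146 0.2475 0.06  ]
 [0.6516 0.2607 0.06  ]] exp [0.4628 0.2618] [0.7017 0.2848] [0.5147 0.2452] [0.654  0.2586]
[[384.3082 321.8232]
 [384.475  366.8487]
 [384.6366 409.6072]]
[[384.8735 297.9011]
 [385.0036 337.1302]
 [385.1302 374.7213]]
```

```bash
sed -i 's/U=np.array.*; YAW/U=np.array([0.5996,0.0837]); YAW/' geo.py; python3 - <<'E'
from h import *; from geo import *
plan([*u2w(-.097,.11),.150],YAW,True)
E
```

```text
t13.4 pos [0.4882 0.2298 0.2358] psi 0.100 q7 -0.26 F [ 0.0261 -0.1725 -0.9845] w 0.0170 tilt [-0.007 -0.003]
 ROT rows 1 each [ 0.034  -0.027   0.0675]
 POS rows 5 each [ 0.572 -0.001  0.308] total [ 2.861 -0.007  1.538]
```

Call:
{"method": "arm_command", "body": {
  "delta_pos": [
    [0,0,0],
    [0.55,0,0.3],
    [0.55,0,0.3],
    [0.55,0,0.3],
    [0.55,0,0.3],
    [0.55,0,0.3],
    [0,0,0]
  ],
  "rotation": [
    [0.03,-0.03,0.07],
    [0,0,0],
    [0,0,0],
    [0,0,0],
    [0,0,0],
    [0,0,0],
    [0,0,0]
  ]
}}

```text
clock: 14.1
position: [0.4921, 0.191, 0.1511]
tool_rot: [2.133, 1.567, 0.667]
force: [0.2, 0.0, -0.7]
grip_width: 0.0175
```

```bash
python3 - <<'E'
from h import *; from geo import *
plan([*u2w(-.097,.11),.135],YAW,True)
a,p=grab('scene','s2'); c=proj(p,[[*u2w(-.097,.11),.079]])[0]; print(c)
x,y=int(c[0]),int(c[1]); cv2.imwrite('pics/s2b.png',cv2.resize(a[y-45:y+30,x-50:x+50],(800,600),interpolation=2)[:,:,::-1])
E
```

```text
t14.1 pos [0.4921 0.191  0.1511] psi 0.104 q7 -0.14 F [ 0.2434  0.0302 -0.7096] w 0.0175 tilt [ 0.003 -0.002]
 ROT rows 1 each [ 0.0774 -0.0206 -0.0323]
 POS rows 1 each [ 0.537 -0.009  0.237] total [ 0.537 -0.009  0.237]
[330.2775 179.6867]
```

View pics/s2b.png

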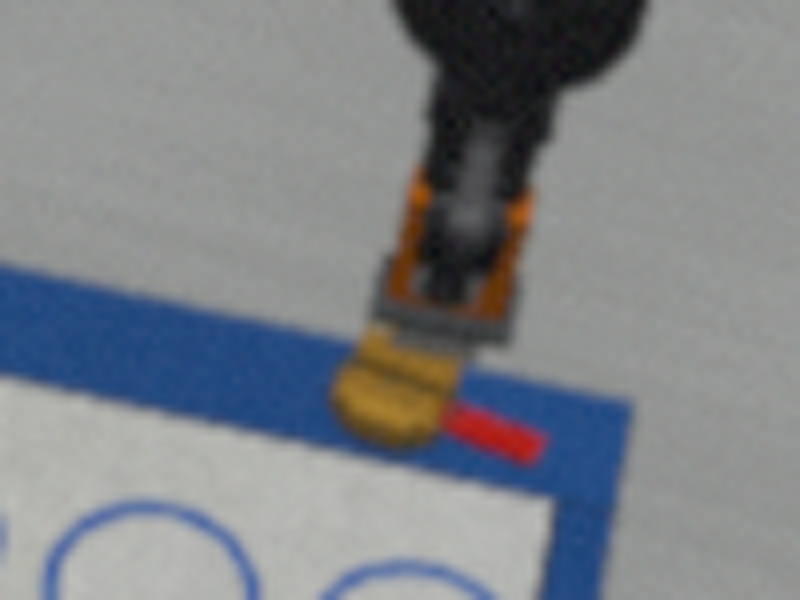

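The blade hangs parallel to the slot just behind cam_l, about 7 mm off along the slot. I correct that and insert.

Call:
{"method": "arm_command", "body": {
  "delta_pos": [
    [0.2,0,0.24],
    [0.2,0,0],
    [0.15,0,0],
    [0,0,0]
  ],
  "rotation": [
    [0.08,0,0],
    [0,0,0],
    [0,0,0],
    [0,0,0]
  ]
}}

```text
clock: 14.55
position: [0.494, 0.1871, 0.1364]
tool_rot: [2.151, 1.562, 0.678]
force: [-0.4, 0.8, -1.2]
grip_width: 0.0173
```

Call:
{"method": "arm_command", "body": {
  "delta_pos": [
    [0.1,0,0],
    [0.1,0,0],
    [0.1,0,0],
    [0,0,0]
  ],
  "rotation": [
    [0,0,0],
    [0,0,0],
    [0,0,0],
    [0,0,0]
  ]
}}

```text
clock: 14.95
position: [0.495, 0.1881, 0.1309]
tool_rot: [2.256, 1.558, 0.783]
force: [-6.1, -2.8, 4.3]
grip_width: 0.0171
```

```bash
python3 - <<'E'
from h import *; from geo import *
plan([*u2w(-.097,.11),.1236],YAW,True)
E
```

```text
t14.9 pos [0.495  0.1881 0.1309] psi 0.098 q7 -0.12 F [-6.1166 -2.8028  4.2561] w 0.0171 tilt [ 0.01  -0.008]
 ROT rows 1 each [ 0.0186 -0.0753 -0.092 ]
 POS rows 1 each [ 0.242 -0.098  0.134] total [ 0.242 -0.098  0.134]
```

Call:
{"method": "arm_command", "body": {
  "delta_pos": [
    [-0.05,-0.1,0.13],
    [0.05,-0.03,0],
    [0.12,0,0],
    [0.12,0,0],
    [0.1,0,0],
    [0,0,0]
  ],
  "rotation": [
    [0,-0.08,-0.09],
    [0,0,0],
    [0,0,0],
    [0,0,0],
    [0,0,0],
    [0,0,0]
  ]
}}

```text
clock: 15.55
position: [0.4931, 0.184, 0.1224]
tool_rot: [1.794, 1.566, 0.32]
force: [-0.3, -0.2, -2.8]
grip_width: 0.0174
```

```bash
python3 - <<'E'
from h import *; from geo import *
plan([*u2w(-.097,.11),.1236],YAW,True)
E
```

```text
t15.6 pos [0.4931 0.184  0.1224] psi 0.097 q7 -0.12 F [-0.2521 -0.2114 -2.7966] w 0.0174 tilt [ 0.004 -0.001]
 ROT rows 1 each [ 0.0084 -0.0096 -0.0422]
 POS rows 1 each [-0.04  -0.022  0.002] total [-0.04  -0.022  0.002]
```

The blade is in the slot, with the tip at about z=64 mm. Turning clockwise now.

Call:
{"method": "arm_command", "body": {
  "delta_pos": [
    [0,0,0],
    [0,0,0],
    [0,0,0],
    [0,0,0],
    [0,0,0],
    [0,0,0],
    [0,0,0],
    [0,0,0]
  ],
  "rotation": [
    [0.7,0,0],
    [0.7,0,0],
    [0.7,0,0],
    [0.7,0,0],
    [0.7,0,0],
    [0.7,0,0],
    [0.7,0,0],
    [0.7,0,0]
  ]
}}

```text
clock: 16.35
position: [0.4931, 0.1842, 0.1224]
tool_rot: [2.395, 1.566, 0.315]
force: [-0.1, -1.3, 3.2]
grip_width: 0.0172
```

```bash
python3 - <<'E'
from h import *; from geo import *
plan([*u2w(-.097,.11),.1230],YAW-np.pi/2,True)
print(monitor.observe()['moment'])
E
```

```text
t16.4 pos [0.4931 0.1842 0.1224] psi -0.509 q7 -0.58 F [-0.1116 -1.2756  3.2167] w 0.0172 tilt [ 0.003 -0.003]
 ROT rows 11 each [ 0.838  -0.0038 -0.001 ]
 POS rows 1 each [-0.022  0.01   0.022] total [-0.022  0.01   0.022]
[-0.1881  0.1187  0.1045]
```

Call:
{"method": "arm_command", "body": {
  "delta_pos": [
    [0,0,0],
    [0,0,0],
    [0,0,0],
    [0,0,0],
    [0,0,0],
    [0,0,0],
    [0,0,0],
    [0,0,0],
    [0,0,0],
    [0,0,0]
  ],
  "rotation": [
    [0.85,0,0],
    [0.85,0,0],
    [0.85,0,0],
    [0.85,0,0],
    [0.85,0,0],
    [0.85,0,0],
    [0.85,0,0],
    [0.85,0,0],
    [0.85,0,0],
    [0.85,0,0]
  ]
}}

```text
clock: 17.35
position: [0.4934, 0.1837, 0.1223]
tool_rot: [2.84, 1.566, -0.165]
force: [-2.0, -0.6, 2.9]
grip_width: 0.0172
```

```bash
python3 - <<'E'
from h import *; from geo import *
plan([*u2w(-.097,.11),.1230],YAW-np.pi/2-.15,True)
print(monitor.observe()['moment'])
E
```

```text
t17.4 pos [0.4934 0.1837 0.1223] psi -1.434 q7 -1.28 F [-2.0389 -0.589   2.8993] w 0.0172 tilt [ 0.002 -0.005]
 ROT rows 3 each [ 0.6068 -0.0159 -0.0033]
 POS rows 1 each [-0.022 -0.005  0.033] total [-0.022 -0.005  0.033]
[-0.363   0.3507  0.1541]
```

Call:
{"method": "arm_command", "body": {
  "delta_pos": [
    [0,0,0],
    [0,0,0],
    [0,0,0]
  ],
  "rotation": [
    [0.5,0,0],
    [0.5,0,0],
    [0.5,0,0]
  ]
}}

```text
clock: 17.65
position: [0.4934, 0.1836, 0.1223]
tool_rot: [2.834, 1.565, -0.335]
force: [-1.7, -0.4, 4.6]
grip_width: 0.0173
```

```bash
python3 - <<'E'
from h import *; from geo import *
plan([*u2w(-.097,.11),.1230],YAW-np.pi/2-.15,True)
print(monitor.observe()['moment'])
E
```

```text
t17.6 pos [0.4934 0.1836 0.1223] psi -1.598 q7 -1.40 F [-1.7275 -0.3752  4.6117] w 0.0173 tilt [ 0.002 -0.005]
 ROT rows 1 each [ 0.2501 -0.0493 -0.015 ]
 POS rows 1 each [-0.022 -0.008  0.033] total [-0.022 -0.008  0.033]
[-0.2763  0.4092  0.0911]
```

Call:
{"method": "arm_command", "body": {
  "delta_pos": [
    [0,0,0],
    [0,0,0],
    [0,0,0],
    [0,0,0]
  ],
  "rotation": [
    [0.4,0,0],
    [0.4,0,0],
    [0.3,0,0],
    [0,0,0]
  ]
}}

```text
clock: 18.05
position: [0.4933, 0.1837, 0.1223]
tool_rot: [2.68, 1.565, -0.606]
force: [-0.9, -0.8, 5.6]
grip_width: 0.0177
```

```bash
python3 - <<'E'
from h import *; from geo import *
plan([*u2w(-.097,.11),.16],YAW-np.pi/2,True)
print(monitor.observe()['moment'])
E
```

```text
t18.1 pos [0.4933 0.1837 0.1223] psi -1.716 q7 -1.49 F [-0.9285 -0.8426  5.6273] w 0.0177 tilt [ 0.003 -0.005]
 ROT rows 3 each [-0.7684 -0.0155 -0.0102]
 POS rows 2 each [-0.628 -0.003  0.014] total [-1.255 -0.007  0.028]
[-0.4162  0.3831  1.0713]
```

The moment rose to 1.07 N m, so cam_l is at its stop. I hold, unload a little, lift and look.

Call:
{"method": "arm_command", "body": {
  "delta_pos": [
    [0,0,0],
    [0,0,0],
    [0,0,0],
    [0,0,0],
    [-0.4,0,0],
    [-0.6,0,0],
    [-0.6,0,0],
    [-0.6,0,0],
    [0,0,0]
  ],
  "rotation": [
    [0,0,0],
    [0,0,0],
    [-0.7,0,0],
    [-0.7,0,0],
    [0,0,0],
    [0,0,0],
    [0,0,0],
    [0,0,0],
    [0,0,0]
  ]
}}

```text
clock: 18.95
position: [0.493, 0.1837, 0.1927]
tool_rot: [2.192, 1.563, -0.949]
force: [0.8, -0.9, -1.8]
grip_width: 0.017
```

```bash
python3 - <<'E'
from h import *; from geo import *
plan([*u2w(-.097,-.11),.17],YAW,True)
a,p=grab('scene','s3'); c=proj(p,[[*u2w(-.097,.11),.079]])[0]; print(c)
x,y=int(c[0]),int(c[1]); cv2.imwrite('pics/s3b.png',cv2.resize(a[y-45:y+30,x-50:x+50],(800,600),interpolation=2)[:,:,::-1])
E
```

```text
t18.9 pos [0.493  0.1837 0.1927] psi -1.570 q7 -1.47 F [ 0.8113 -0.8536 -1.7545] w 0.0170 tilt [ 0.006 -0.004]
 ROT rows 18 each [-0.8842  0.0009 -0.0044]
 POS rows 10 each [ 0.076 -0.002  0.733] total [ 0.758 -0.016  7.328]
[330.2775 179.6867]
```

View pics/s3b.png

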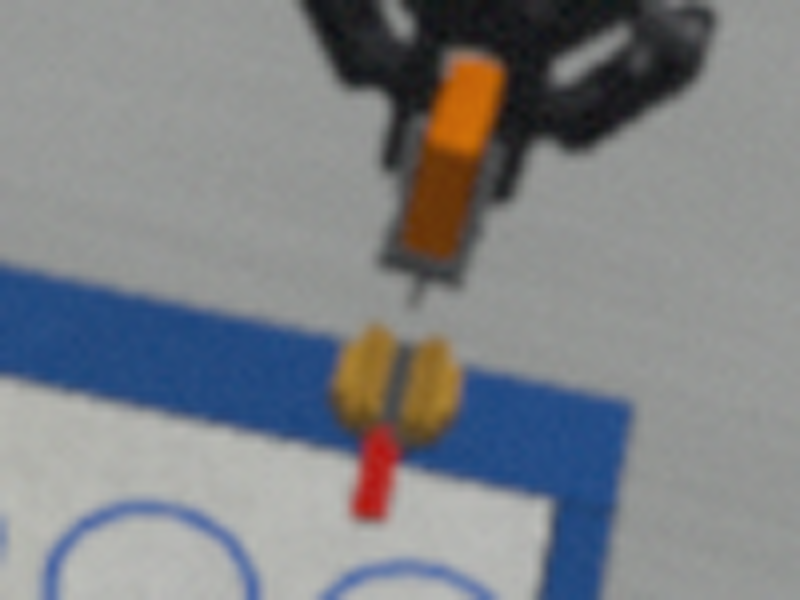

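cam_l is seated: its tongue lies over the cover edge, along the unit's x. Now the right cam.

Call:
{"method": "arm_command", "body": {
  "delta_pos": [
    [0,0,0],
    [0,0,0],
    [0,0,0],
    [0,0,0],
    [0,0,0],
    [0,0,0],
    [0,0,0],
    [0,0,0],
    [0,0,0],
    [0,0,0]
  ],
  "rotation": [
    [-0.88,0,0],
    [-0.88,0,0],
    [-0.88,0,0],
    [-0.88,0,0],
    [-0.88,0,0],
    [-0.88,0,0],
    [-0.88,0,0],
    [-0.88,0,0],
    [-0.88,0,0],
    [-0.88,0,0]
  ]
}}

```text
clock: 20.0
position: [0.4882, 0.1838, 0.1851]
tool_rot: [0.147, 1.558, -2.048]
force: [-0.5, -1.0, -0.3]
grip_width: 0.0173
```

Call:
{"method": "arm_command", "body": {
  "delta_pos": [
    [0,0,0],
    [0,0,0],
    [0,0,0],
    [0,0,0],
    [0,0,0],
    [0,0,0],
    [0,0,0],
    [0,0,0]
  ],
  "rotation": [
    [-0.88,0,0],
    [-0.88,0,0],
    [-0.88,0,0],
    [-0.88,0,0],
    [-0.88,0,0],
    [-0.88,0,0],
    [-0.88,0,0],
    [-0.5,0,0]
  ]
}}

```text
clock: 20.8
position: [0.4844, 0.1831, 0.1792]
tool_rot: [-0.902, 1.549, -2.377]
force: [-0.5, -0.4, -1.0]
grip_width: 0.0169
```

Call:
{"method": "arm_command", "body": {
  "delta_pos": [
    [0,0,0.75],
    [0,0,0.75],
    [0,0,0.75],
    [0,0,0.75],
    [0,0,0.75],
    [0,0,0.75],
    [0,0,0.75],
    [0,0,0.75],
    [0,0,0.75],
    [0,0,0]
  ],
  "rotation": [
    [0,0,0],
    [0,0,0],
    [0,0,0],
    [0,0,0],
    [0,0,0],
    [0,0,0],
    [0,0,0],
    [0,0,0],
    [0,0,0],
    [0,0,0]
  ]
}}

```text
clock: 21.8
position: [0.499, -0.0254, 0.1748]
tool_rot: [-1.141, 1.538, -2.624]
force: [-0.3, 0.0, -1.9]
grip_width: 0.0174
```

```bash
python3 - <<'E'
from h import *; from geo import *
print(u2w(-.097,-.11))
plan([.5143,-.0355,.145],YAW,True)
E
```

```text
[ 0.5136 -0.0351]
t21.8 pos [ 0.499  -0.0254  0.1748] psi 0.087 q7 0.26 F [-0.2763  0.0379 -1.9137] w 0.0174 tilt [-0.029  0.013]
 ROT rows 1 each [-0.0836  0.1277  0.2819]
 POS rows 2 each [0.497 0.237 0.192] total [0.994 0.474 0.383]
```

Call:
{"method": "arm_command", "body": {
  "delta_pos": [
    [0,0,0],
    [0,0.24,0.19],
    [0.2,0.24,0.19],
    [0.3,0,0],
    [0.3,0,0],
    [0,0,0]
  ],
  "rotation": [
    [-0.08,0.13,0.28],
    [0,0,0],
    [0,0,0],
    [0,0,0],
    [0,0,0],
    [0,0,0]
  ]
}}

```text
clock: 22.4
position: [0.5148, -0.0344, 0.146]
tool_rot: [-1.762, 1.565, 3.044]
force: [-0.1, -0.1, -1.3]
grip_width: 0.017
```

```bash
python3 - <<'E'
from h import *; from geo import *
plan([.5143,-.0355,.145],YAW,True)
a,p=grab('scene','s4'); c=proj(p,[[.5143,-.0355,.079]])[0]; print(c)
x,y=int(c[0]),int(c[1]); cv2.imwrite('pics/s4b.png',cv2.resize(a[y-45:y+30,x-50:x+50],(800,600),interpolation=2)[:,:,::-1])
E
```

```text
t22.4 pos [ 0.5148 -0.0344  0.146 ] psi 0.094 q7 0.33 F [-0.0861 -0.1119 -1.3139] w 0.0170 tilt [-0.005 -0.001]
 ROT rows 1 each [-0.0266 -0.0098  0.05  ]
 POS rows 1 each [ 0.033 -0.018  0.034] total [ 0.033 -0.018  0.034]
[254.1187 163.1664]
```

View pics/s4b.png

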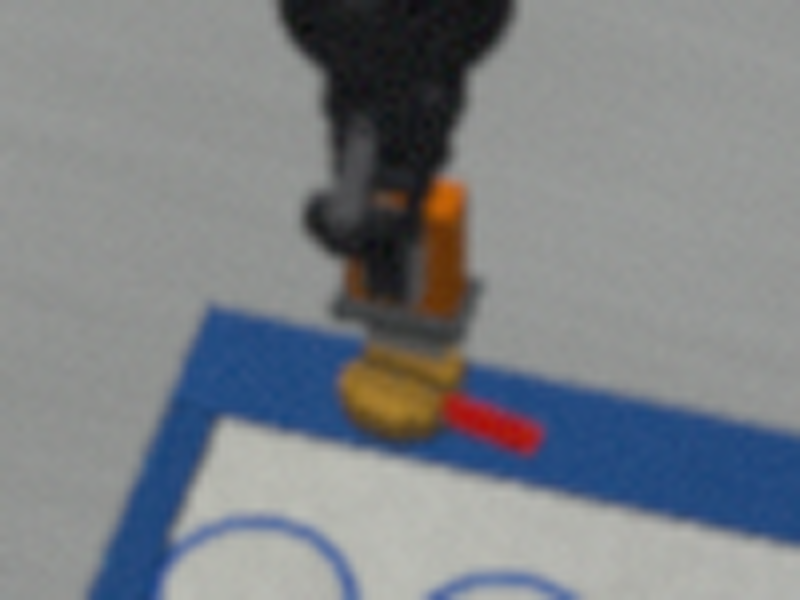

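The blade is over cam_r. The collar looks about 0.06 rad counter-clockwise of the slot, having slipped slightly in the grip. I trim that and insert.

Call:
{"method": "arm_command", "body": {
  "delta_pos": [
    [0.1,-0.02,0.03],
    [0.25,0,0],
    [0.2,0,0],
    [0,0,0]
  ],
  "rotation": [
    [0.5,0,0.05],
    [0,0,0],
    [0,0,0],
    [0,0,0]
  ]
}}

```text
clock: 22.85
position: [0.5142, -0.0346, 0.1289]
tool_rot: [-2.899, 1.57, 1.856]
force: [-0.0, -0.1, -1.0]
grip_width: 0.0174
```

```bash
python3 - <<'E'
from h import *; from geo import *
plan([.514,-.0355,.1228],.046,True)
E
```

```text
t22.9 pos [ 0.5142 -0.0346  0.1289] psi 0.043 q7 0.30 F [-0.0078 -0.0883 -0.9913] w 0.0174 tilt [-0.    -0.001]
 ROT rows 1 each [-0.0264 -0.0093  0.0023]
 POS rows 1 each [ 0.202 -0.009  0.031] total [ 0.202 -0.009  0.031]
```

Call:
{"method": "arm_command", "body": {
  "delta_pos": [
    [0.1,0,0.03],
    [0.1,0,0],
    [0.06,0,0],
    [0,0,0]
  ],
  "rotation": [
    [0,0,0],
    [0,0,0],
    [0,0,0],
    [0,0,0]
  ]
}}

```text
clock: 23.25
position: [0.5146, -0.0356, 0.1223]
tool_rot: [2.879, 1.568, 1.353]
force: [-4.3, 1.1, 6.3]
grip_width: 0.0176
```

```bash
python3 - <<'E'
from h import *; from geo import *
plan([.514,-.0355,.1228],.046,True)
E
```

```text
t23.2 pos [ 0.5146 -0.0356  0.1223] psi 0.045 q7 0.31 F [-4.2628  1.1039  6.332 ] w 0.0176 tilt [ 0.001 -0.002]
 ROT rows 1 each [-0.0133 -0.0216 -0.0058]
 POS rows 1 each [-0.016 -0.021 -0.003] total [-0.016 -0.021 -0.003]
```

Call:
{"method": "arm_command", "body": {
  "delta_pos": [
    [-0.02,-0.03,0],
    [0,0,0],
    [0,0,0],
    [0,0,0],
    [0,0,0],
    [0,0,0],
    [0,0,0],
    [0,0,0],
    [0,0,0],
    [0,0,0]
  ],
  "rotation": [
    [0,0,0],
    [0.8,0,0],
    [0.8,0,0],
    [0.8,0,0],
    [0.8,0,0],
    [0.8,0,0],
    [0.8,0,0],
    [0.8,0,0],
    [0.8,0,0],
    [0.8,0,0]
  ]
}}

```text
clock: 24.25
position: [0.5138, -0.0359, 0.1232]
tool_rot: [-2.932, 1.567, 1.045]
force: [-0.4, 0.3, 0.3]
grip_width: 0.0172
```

```bash
python3 - <<'E'
from h import *; from geo import *
plan([.514,-.0355,.1228],-1.6,True);print(monitor.observe()['moment'])
E
```

```text
t24.2 pos [ 0.5138 -0.0359  0.1232] psi -0.735 q7 -0.27 F [-0.364   0.3174  0.32  ] w 0.0172 tilt [-0.001 -0.003]
 ROT rows 10 each [ 0.8256 -0.0028  0.0021]
 POS rows 1 each [ 0.014 -0.012 -0.008] total [ 0.014 -0.012 -0.008]
[0.0132 0.2519 0.1062]
```

Call:
{"method": "arm_command", "body": {
  "delta_pos": [
    [0,0,0],
    [0,0,0],
    [0,0,0],
    [0,0,0],
    [0,0,0],
    [0,0,0],
    [0,0,0],
    [0,0,0],
    [0,0,0],
    [0,0,0]
  ],
  "rotation": [
    [0.82,0,0],
    [0.82,0,0],
    [0.82,0,0],
    [0.82,0,0],
    [0.82,0,0],
    [0.82,0,0],
    [0.82,0,0],
    [0.82,0,0],
    [0.82,0,0],
    [0.82,0,0]
  ]
}}

```text
clock: 25.25
position: [0.5136, -0.0359, 0.1232]
tool_rot: [-2.131, 1.567, 0.955]
force: [-2.2, 0.6, 1.2]
grip_width: 0.0174
```

Call:
{"method": "arm_command", "body": {
  "delta_pos": [
    [0,0,0],
    [0,0,0]
  ],
  "rotation": [
    [0.5,0,0],
    [0.4,0,0]
  ]
}}

```text
clock: 25.45
position: [0.5135, -0.0357, 0.1232]
tool_rot: [-1.958, 1.568, 1.03]
force: [-2.7, 0.5, 5.8]
grip_width: 0.0177
```

```bash
python3 - <<'E'
from h import *; from geo import *
plan([.514,-.0355,.1228],-1.72,True);print(monitor.observe()['moment'])
E
```

```text
t25.4 pos [ 0.5135 -0.0357  0.1232] psi -1.724 q7 -1.02 F [-2.7261  0.5348  5.7753] w 0.0177 tilt [-0.003 -0.001]
 ROT rows 1 each [-0.0411 -0.011   0.0269]
 POS rows 1 each [ 0.015 -0.01  -0.015] total [ 0.015 -0.01  -0.015]
[-0.0024  0.5571  1.3488]
```

Call:
{"method": "arm_command", "body": {
  "delta_pos": [
    [0,0,0],
    [0,0,0],
    [0,0,0],
    [0,0,0],
    [-0.4,0,0],
    [-0.6,0,0],
    [-0.8,0,0],
    [-0.8,0,0],
    [-0.8,0,0],
    [0,0,0]
  ],
  "rotation": [
    [0,0,0],
    [0,0,0],
    [-0.7,0,0],
    [-0.7,0,0],
    [0,0,0],
    [0,0,0],
    [0,0,0],
    [0,0,0],
    [0,0,0],
    [0,0,0]
  ]
}}

```text
clock: 26.45
position: [0.513, -0.0369, 0.2322]
tool_rot: [-2.096, 1.568, 1.032]
force: [-0.0, 0.1, -0.9]
grip_width: 0.0173
```

```bash
python3 - <<'E'
from h import *; from geo import *
plan([.492,.43,.22],-1.316,True)
a,p=grab('scene','s5'); c=proj(p,[[.5143,-.0355,.079]])[0]
x,y=int(c[0]),int(c[1]); cv2.imwrite('pics/s5b.png',cv2.resize(a[y-45:y+30,x-50:x+50],(800,600),interpolation=2)[:,:,::-1])
E
```

```text
t26.4 pos [ 0.513  -0.0369  0.2322] psi -1.585 q7 -1.05 F [-0.0202  0.1005 -0.9089] w 0.0173 tilt [-0.003 -0.001]
 ROT rows 3 each [-0.8549 -0.0057  0.0074]
 POS rows 20 each [ 0.02  -0.762 -0.162] total [  0.408 -15.239  -3.246]
```

View pics/s5b.png

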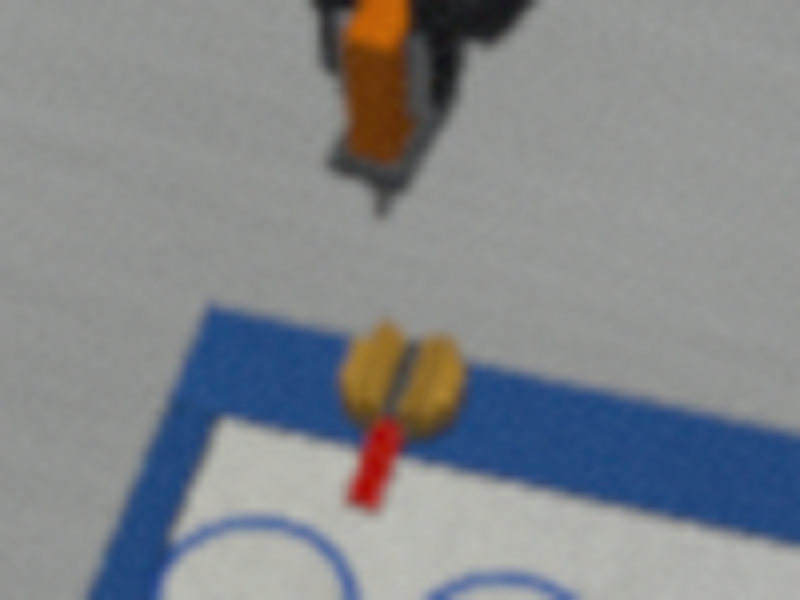

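cam_r is seated too. Taking the key back to the stand.

Call:
{"method": "arm_command", "body": {
  "delta_pos": [
    [0,0,0],
    [0,0,0],
    [0,0,0],
    [0,-0.76,-0.16],
    [0,-0.76,-0.16],
    [0,-0.76,-0.16],
    [0,-0.76,-0.16],
    [0,-0.76,-0.16],
    [0,-0.76,-0.16],
    [0,-0.76,-0.16]
  ],
  "rotation": [
    [-0.85,0,0],
    [-0.85,0,0],
    [-0.85,0,0],
    [0,0,0],
    [0,0,0],
    [0,0,0],
    [0,0,0],
    [0,0,0],
    [0,0,0],
    [0,0,0]
  ]
}}

```text
clock: 27.5
position: [0.5011, 0.1293, 0.2272]
tool_rot: [-0.568, 1.564, 2.818]
force: [-0.6, -0.1, -1.8]
grip_width: 0.0176
```

Call:
{"method": "arm_command", "body": {
  "delta_pos": [
    [0,-0.76,-0.16],
    [0,-0.76,-0.16],
    [0,-0.76,-0.16],
    [0,-0.76,-0.16],
    [0,-0.76,-0.16],
    [0,-0.76,-0.16],
    [0,-0.76,-0.16],
    [0,-0.76,-0.16],
    [0,-0.76,-0.16],
    [0,0,0]
  ],
  "rotation": [
    [0,0,0],
    [0,0,0],
    [0,0,0],
    [0,0,0],
    [0,0,0],
    [0,0,0],
    [0,0,0],
    [0,0,0],
    [0,0,0],
    [0,0,0]
  ]
}}

```text
clock: 28.5
position: [0.489, 0.3501, 0.2204]
tool_rot: [-0.141, 1.554, -3.05]
force: [0.2, -0.4, -1.2]
grip_width: 0.0172
```

```bash
python3 - <<'E'
from h import *; from geo import *
plan([.492,.43,.15],-1.316,True)
E
```

```text
t28.5 pos [0.489  0.3501 0.2204] psi -1.339 q7 -1.50 F [ 0.1984 -0.398  -1.2008] w 0.0172 tilt [-0.002  0.017]
 ROT rows 1 each [-0.2169  0.1606  0.0246]
 POS rows 5 each [ 0.47  -0.51  -0.154] total [ 2.348 -2.552 -0.769]
```

Call:
{"method": "arm_command", "body": {
  "delta_pos": [
    [0,0,0],
    [0.2,-0.51,-0.15],
    [0.3,-0.51,-0.15],
    [0.4,-0.51,-0.15],
    [0.4,-0.51,-0.15],
    [0.4,-0.51,-0.15],
    [0,0,0]
  ],
  "rotation": [
    [-0.22,0.16,0],
    [0,0,0],
    [0,0,0],
    [0,0,0],
    [0,0,0],
    [0,0,0],
    [0,0,0]
  ]
}}

```text
clock: 29.2
position: [0.4904, 0.435, 0.1622]
tool_rot: [-0.828, 1.568, 2.568]
force: [-0.5, -0.8, -2.8]
grip_width: 0.0173
```

```bash
python3 - <<'E'
from h import *; from geo import *
plan([.492,.43,.12],-1.316,True)
a,p=grab('scene','s6'); c=proj(p,[[.492,.430,.07]])[0]
x,y=int(c[0]),int(c[1]); A=cv2.resize(a[y-40:y+35,x-50:x+50],(400,300),interpolation=2)
b,q=grab('top','t6'); c=proj(q,[[.492,.430,.07]])[0]
x,y=int(c[0]),int(c[1]); B=cv2.resize(b[y-37:y+38,x-50:x+50],(400,300),interpolation=2)
w,r=grab('wrist','w6'); C=cv2.resize(w,(400,300))
D=np.zeros_like(C)
cv2.imwrite('pics/m6.png',np.vstack([np.hstack([A,B]),np.hstack([C,D])])[:,:,::-1])
E
```

```text
t29.2 pos [0.4904 0.435  0.1622] psi -1.316 q7 -1.57 F [-0.4687 -0.8468 -2.8414] w 0.0173 tilt [-0.002  0.002]
 ROT rows 1 each [-0.0004  0.0153  0.0167]
 POS rows 2 each [ 0.703  0.087 -0.005] total [ 1.406  0.174 -0.01 ]
```

View pics/m6.png

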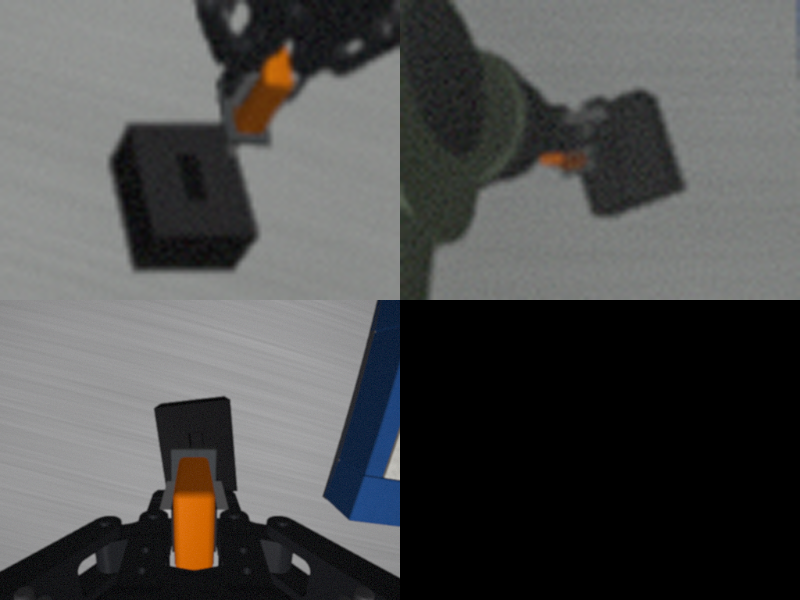

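The scene crop shows the empty stand slot at about (190,178) in its panel. The wrist view shows the blade lined up above the slot.

```bash
python3 - <<'E'
from h import *; from geo import *
a,p=load('s6'); c=proj(p,[[.492,.430,.07]])[0]; x,y=int(c[0]),int(c[1])
print('slot',plane(p,[x-50+190/4,y-40+178/4],.05))
t=np.array([[130,124],[222,140],[258,237],[137,236]])/4+[x-50,y-40]; P=plane(p,t,.05); print(P,P.mean(0))
a,p=load('w6'); print('slot wrist', plane(p,np.array([193,437])*1.28,.05),plane(p,np.array([[156,405],[230,399]])*1.28,.05))
E
```

```text
slot [[0.4938 0.4283 0.05  ]]
[[0.4644 0.3824 0.05  ]
 [0.4547 0.4442 0.05  ]
 [0.5239 0.4778 0.05  ]
 [0.5521 0.4023 0.05  ]] [0.4988 0.4267 0.05  ]
slot wrist [[0.0382 0.3169 0.05  ]] [[0.1119 0.3908 0.05  ]
 [0.1529 0.2924 0.05  ]]
```

Call:
{"method": "arm_command", "body": {
  "delta_pos": [
    [0.2,0.18,0],
    [0.4,0,0],
    [0.4,0,0],
    [0.2,0,0],
    [0,0,0]
  ],
  "rotation": [
    [0,0,0],
    [0,0,0],
    [0,0,0],
    [0,0,0],
    [0,0,0]
  ]
}}

```text
clock: 29.85
position: [0.4941, 0.4248, 0.1263]
tool_rot: [-2.146, 1.568, 1.244]
force: [0.1, -0.6, -0.7]
grip_width: 0.0168
```

```bash
python3 - <<'E'
from h import *; from geo import *
plan([.4925,.4297,.083],-1.316,True)
a,p=load('w6'); print('slot wrist', plane(p,np.array([193,137])*1.28,.05))
E
```

```text
t29.9 pos [0.4941 0.4248 0.1263] psi -1.322 q7 -1.53 F [ 0.0521 -0.5725 -0.7331] w 0.0168 tilt [-0.002 -0.001]
 ROT rows 1 each [-0.0569 -0.0137  0.0209]
 POS rows 2 each [ 0.722 -0.086  0.005] total [ 1.445 -0.172  0.011]
slot wrist [[0.5055 0.4368 0.05  ]]
```

Call:
{"method": "arm_command", "body": {
  "delta_pos": [
    [0,-0.17,0],
    [0.1,0,0],
    [0.2,0,0],
    [0.2,0,0],
    [0,0,0]
  ],
  "rotation": [
    [-0.06,0,0],
    [0,0,0],
    [0,0,0],
    [0,0,0],
    [0,0,0]
  ]
}}

```text
clock: 30.35
position: [0.4928, 0.4307, 0.1105]
tool_rot: [-2.235, 1.567, 1.163]
force: [-0.2, -0.6, -1.6]
grip_width: 0.0175
```

```bash
python3 - <<'E'
from h import *; from geo import *
plan([.4925,.4297,.083],-1.316,True)
E
```

```text
t30.4 pos [0.4928 0.4307 0.1105] psi -1.315 q7 -1.52 F [-0.2209 -0.5608 -1.6248] w 0.0175 tilt [-0.003 -0.002]
 ROT rows 1 each [ 0.0141 -0.0197  0.0253]
 POS rows 2 each [0.458 0.015 0.01 ] total [0.916 0.03  0.02 ]
```

Call:
{"method": "arm_command", "body": {
  "delta_pos": [
    [0.2,0.02,0],
    [0.25,0,0],
    [0.2,0,0],
    [0.15,0,0],
    [0.1,0,0],
    [0,0,0]
  ],
  "rotation": [
    [0,0,0],
    [0,0,0],
    [0,0,0],
    [0,0,0],
    [0,0,0],
    [0,0,0]
  ]
}}

```text
clock: 30.95
position: [0.4934, 0.4304, 0.0824]
tool_rot: [-2.139, 1.566, 1.259]
force: [-0.0, -0.8, -0.9]
grip_width: 0.0171
```

```bash
python3 - <<'E'
from h import *; from geo import *
plan([.4925,.4297,.083],-1.316,True)
E
```

```text
t30.9 pos [0.4934 0.4304 0.0824] psi -1.315 q7 -1.50 F [-0.0497 -0.808  -0.943 ] w 0.0171 tilt [-0.004 -0.002]
 ROT rows 1 each [ 0.0121 -0.0234  0.0368]
 POS rows 1 each [-0.021  0.014  0.033] total [-0.021  0.014  0.033]
```

Blade down. I release, rise and look.

Call:
{"method": "arm_command", "body": {
  "delta_pos": [
    [0.03,0,0],
    [0,0,0],
    [0,0,0],
    [0,0,0],
    [0,0,0],
    [0,0,0]
  ],
  "rotation": [
    [0,0,0],
    [0,0,0],
    [0,0,0],
    [0,0,0],
    [0,0,0],
    [0,0,0]
  ],
  "gripper": -1
}}

```text
clock: 31.55
position: [0.4936, 0.4305, 0.0812]
tool_rot: [-2.224, 1.566, 1.173]
force: [0.2, -0.3, 0.0]
grip_width: 0.0857
```

Call:
{"method": "arm_command", "body": {
  "delta_pos": [
    [-0.4,0,0],
    [-0.6,0,0],
    [-0.8,0,0],
    [-0.9,0,0],
    [-0.9,0,0],
    [-0.9,0,0],
    [-0.9,0,0],
    [-0.9,0,0],
    [0,0,0]
  ],
  "rotation": [
    [0,0,0],
    [0,0,0],
    [0,0,0],
    [0,0,0],
    [0,0,0],
    [0,0,0],
    [0,0,0],
    [0,0,0],
    [0,0,0]
  ]
}}

```text
clock: 32.45
position: [0.4941, 0.4275, 0.29]
tool_rot: [-2.552, 1.561, 0.842]
force: [0.6, -0.6, -0.1]
grip_width: 0.0857
```

```bash
python3 - <<'E'
from h import *; from geo import *
plan([.55,-.3,.27],YAW+np.pi/2)
a,p=grab('scene','s7'); c=proj(p,[[.492,.430,.07]])[0]
x,y=int(c[0]),int(c[1]); A=cv2.resize(a[y-40:y+35,x-50:x+50],(400,300),interpolation=2)
w,r=grab('wrist','w7'); C=cv2.resize(w,(400,300))
cv2.imwrite('pics/m7.png',np.hstack([A,C])[:,:,::-1])
b,q=grab('top','t7')
H=hsv(b).astype(int);h,s,v=H[...,0],H[...,1],H[...,2]
for c,stt,l in blobs((h>=22)&(h<34)&(s>110),30): print(c,stt[2:],plane(q,c,.05)[0])
E
```

```text
t32.5 pos [0.4941 0.4275 0.29  ] psi -1.318 q7 -1.64 F [ 0.5658 -0.5839 -0.1121] w 0.0857 tilt [-0.006 -0.008]
 ROT rows 2 each [ 0.7465 -0.0373  0.0294]
 POS rows 31 each [0.021 0.784 0.015] total [ 0.665 24.316  0.476]
[332.2037 201.7778] [13 11 54] [ 0.5774 -0.2488  0.05  ]
[365.4375 208.3875] [14 16 80] [ 0.5559 -0.3632  0.05  ]
[357.5909 243.2045] [10 13 44] [ 0.4372 -0.3321  0.05  ]
```

View pics/m7.png

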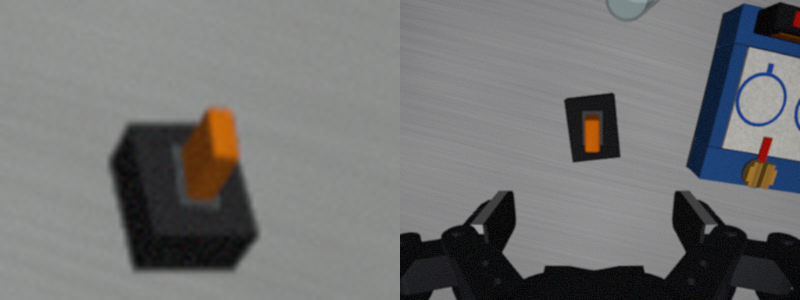

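The key is back in the stand: the collar sits flat on the top. The top-view blobs show the third can was knocked about 36 mm, so I will re-measure the cans from the wrist. Turning the wrist first, then travelling.

Call:
{"method": "arm_command", "body": {
  "delta_pos": [
    [0,0,0],
    [0,0,0],
    [0,0,0],
    [0,0,0],
    [0,0,0],
    [0,0,0],
    [0,0,0],
    [0,0,0],
    [0,0,0],
    [0,0,0]
  ],
  "rotation": [
    [-0.95,0,0],
    [-0.95,0,0],
    [-0.95,0,0],
    [-0.95,0,0],
    [-0.95,0,0],
    [-0.95,0,0],
    [-0.95,0,0],
    [-0.95,0,0],
    [-0.95,0,0],
    [-0.95,0,0]
  ]
}}

```text
clock: 33.6
position: [0.4884, 0.4248, 0.277]
tool_rot: [-0.462, 1.56, -2.318]
force: [0.8, -0.0, -0.2]
grip_width: 0.0856
```

Call:
{"method": "arm_command", "body": {
  "delta_pos": [
    [0,0,0],
    [0,0,0],
    [0,0,0],
    [0,0,0],
    [0,0,0],
    [0,0,0],
    [0,0,0],
    [0,0,0],
    [0,0,0],
    [0,0,0]
  ],
  "rotation": [
    [-0.95,0,0],
    [-0.95,0,0],
    [-0.95,0,0],
    [-0.95,0,0],
    [-0.95,0,0],
    [-0.95,0,0],
    [-0.95,0,0],
    [-0.95,0,0],
    [-0.95,0,0],
    [-0.95,0,0]
  ]
}}

```text
clock: 34.6
position: [0.4843, 0.4216, 0.2681]
tool_rot: [-1.478, 1.542, -2.297]
force: [0.8, 0.1, -0.7]
grip_width: 0.0852
```

Call:
{"method": "arm_command", "body": {
  "delta_pos": [
    [0,0,0],
    [0,0,0],
    [0,0,0],
    [0,0,0],
    [0,0,0],
    [0,0,0],
    [0,0,0],
    [0,0,0],
    [0,0,0],
    [0,0,0]
  ],
  "rotation": [
    [-0.9,0,0],
    [-0.9,0,0],
    [-0.9,0,0],
    [-0.9,0,0],
    [-0.9,0,0],
    [-0.9,0,0],
    [-0.9,0,0],
    [-0.9,0,0],
    [0,0,0],
    [0,0,0]
  ]
}}

```text
clock: 35.6
position: [0.4805, 0.418, 0.2595]
tool_rot: [-2.272, 1.525, -2.306]
force: [0.5, -0.7, 0.7]
grip_width: 0.0857
```

```bash
python3 - <<'E'
from h import *; from geo import *
plan([.50,-.32,.3],np.pi/2,True)
E
```

```text
t35.6 pos [0.4805 0.418  0.2595] psi 1.538 q7 0.82 F [ 0.5385 -0.6544  0.6871] w 0.0857 tilt [-0.035 -0.03 ]
 ROT rows 1 each [-0.3214 -0.2889  0.3305]
 POS rows 31 each [-0.044 -0.794  0.021] total [ -1.35  -24.601   0.651]
```

Call:
{"method": "arm_command", "body": {
  "delta_pos": [
    [0,0,0],
    [-0.15,-0.95,0.03],
    [-0.15,-0.95,0.03],
    [-0.15,-0.95,0.03],
    [-0.15,-0.95,0.03],
    [-0.15,-0.95,0.03],
    [-0.15,-0.95,0.03],
    [-0.15,-0.95,0.03],
    [-0.15,-0.95,0.03],
    [-0.15,-0.95,0.03]
  ],
  "rotation": [
    [-0.32,-0.29,0.33],
    [0,0,0],
    [0,0,0],
    [0,0,0],
    [0,0,0],
    [0,0,0],
    [0,0,0],
    [0,0,0],
    [0,0,0],
    [0,0,0]
  ]
}}

```text
clock: 36.6
position: [0.4824, 0.1549, 0.2974]
tool_rot: [-2.729, 1.566, -2.751]
force: [0.6, -1.0, 0.1]
grip_width: 0.0856
```

Call:
{"method": "arm_command", "body": {
  "delta_pos": [
    [0,-0.95,0.03],
    [0,-0.95,0.03],
    [0,-0.95,0.03],
    [0,-0.95,0.03],
    [0,-0.95,0.03],
    [0,-0.95,0.03],
    [0,-0.95,0.03],
    [0,-0.95,0.03],
    [0,-0.95,0.03]
  ],
  "rotation": [
    [0,0,0],
    [0,0,0],
    [0,0,0],
    [0,0,0],
    [0,0,0],
    [0,0,0],
    [0,0,0],
    [0,0,0],
    [0,0,0]
  ]
}}

```text
clock: 37.5
position: [0.4793, -0.1122, 0.2976]
tool_rot: [-3.075, 1.565, -3.123]
force: [-0.3, -0.1, -0.0]
grip_width: 0.0855
```

```bash
python3 - <<'E'
from h import *; from geo import *
plan([.50,-.32,.3],np.pi/2,True)
E
```

```text
t37.5 pos [ 0.4793 -0.1122  0.2976] psi 1.522 q7 1.76 F [-0.3124 -0.1348 -0.023 ] w 0.0855 tilt [-0.    -0.006]
 ROT rows 1 each [-0.4645 -0.0531  0.0023]
 POS rows 9 each [-0.009 -0.77   0.077] total [-0.081 -6.928  0.689]
```

Call:
{"method": "arm_command", "body": {
  "delta_pos": [
    [0,0,0],
    [0,-0.8,0.05],
    [0,-0.8,0.05],
    [0,-0.8,0.05],
    [0,-0.8,0.05],
    [0,-0.8,0.05],
    [0,-0.8,0.05],
    [0,-0.8,0.05],
    [0,-0.8,0.05],
    [0,0,0]
  ],
  "rotation": [
    [-0.46,-0.05,0],
    [0,0,0],
    [0,0,0],
    [0,0,0],
    [0,0,0],
    [0,0,0],
    [0,0,0],
    [0,0,0],
    [0,0,0],
    [0,0,0]
  ]
}}

```text
clock: 38.5
position: [0.4863, -0.3152, 0.296]
tool_rot: [3.122, 1.568, 3.09]
force: [-0.8, 1.5, 0.1]
grip_width: 0.0855
```

```bash
cat > cans.py <<'E'
from h import *
def find(a,p,ztop=.075):
    H=hsv(a).astype(int);h,s,v=H[...,0],H[...,1],H[...,2]
    yel=((h>=20)&(h<36)&(s>90)&(v>60))
    out=[]
    whites=blobs((s<45)&(v>150),80)
    for c,stt,l in whites:
        ring=cv2.dilate(l.astype(np.uint8),np.ones((9,9)))>0
        if (ring&yel).sum()<25: continue
        pts=np.argwhere(l)[:,::-1].astype(np.int32)
        hull=cv2.convexHull(pts)
        P=plane(p,hull.reshape(-1,2),ztop)[:,:2].astype(np.float32)
        cc,r=cv2.minEnclosingCircle(P.reshape(-1,1,2)*1000)
        cc=np.array(cc)/1000
        m=np.zeros(l.shape,np.uint8);cv2.fillConvexPoly(m,hull,1)
        m=cv2.erode(m,np.ones((3,3)))
        dark=np.argwhere((m>0)&(v<90))[:,::-1]
        if len(dark)<4: print('no bar',cc,r); continue
        D=plane(p,dark,ztop)[:,:2]-cc
        d=D.mean(0)
        print('can',cc.round(4),'r %.1f'%r,'heading %.3f'%np.arctan2(d[1],d[0]),'n',len(dark),'meanr %.3f'%np.hypot(*d),'px',c.round(0))
        out.append((cc,np.arctan2(d[1],d[0])))
    return out
E
python3 - <<'E'
from cans import *
plan([.50,-.32,.3],np.pi/2,True)
a,p=grab('wrist','w8'); cv2.imwrite('pics/w8b.png',cv2.resize(a,(800,600),interpolation=2)[:,:,::-1])
find(a,p)
E
```

```text
t38.5 pos [ 0.4863 -0.3152  0.296 ] psi 1.539 q7 2.20 F [-0.7658  1.5086  0.071 ] w 0.0855 tilt [ 0.    -0.003]
 ROT rows 1 each [-0.3032 -0.0301 -0.0011]
 POS rows 1 each [-0.134 -0.161  0.458] total [-0.134 -0.161  0.458]
can [ 0.4298 -0.3548] r 25.6 heading 2.349 n 234 meanr 0.013 px [205. 113.]
can [ 0.5631 -0.3825] r 25.5 heading -2.892 n 183 meanr 0.013 px [190. 239.]
can [ 0.5939 -0.2649] r 25.4 heading 1.232 n 155 meanr 0.013 px [294. 258.]
```

View pics/w8b.png

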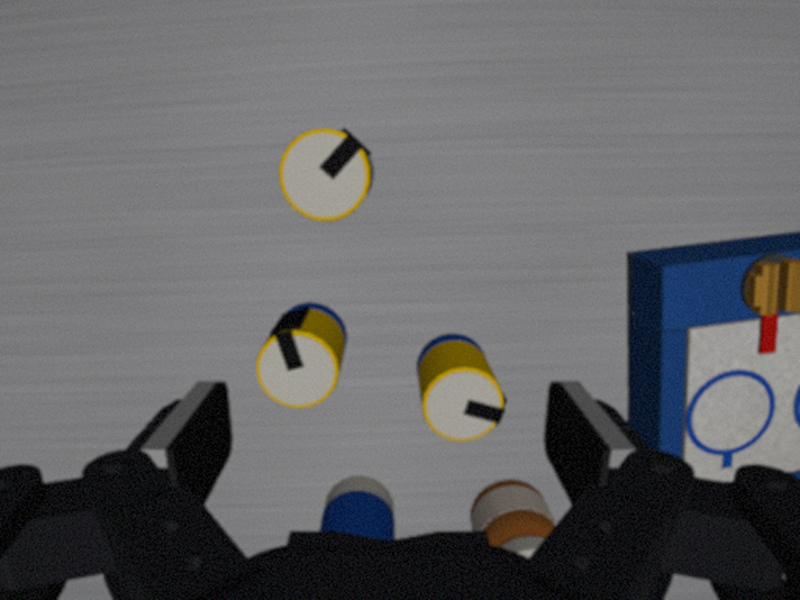

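The picture shows all three cans: C at (325,173), B at (298,367) and A at (462,404). The marks point to +y for A (about 1.36), to -x for B (about -2.9) and to 2.37 for C. The disc radii agree. My assignment is C to spot0, A to spot1, B to spot3.

```bash
python3 - <<'E'
from h import *; from geo import *
for y in (-.135,-.045,.045,.135): print(u2w(.005,y))
plan([.430,-.355,.12],1.6,True)
E
```

```text
[ 0.6176 -0.0502]
[0.6089 0.0394]
[0.6003 0.129 ]
[0.5916 0.2186]
t38.5 pos [ 0.4865 -0.3136  0.2958] psi 1.540 q7 2.20 F [ 0.5718  0.6045 -0.919 ] w 0.0855 tilt [ 0.001 -0.003]
 ROT rows 1 each [-0.5706 -0.0312 -0.0099]
 POS rows 8 each [ 0.733 -0.166 -0.24 ] total [ 5.861 -1.324 -1.923]
```

Call:
{"method": "arm_command", "body": {
  "delta_pos": [
    [0,0,0],
    [0.7,-0.17,-0.25],
    [0.7,-0.17,-0.25],
    [0.7,-0.17,-0.25],
    [0.7,-0.17,-0.25],
    [0.7,-0.17,-0.25],
    [0.7,-0.17,-0.25],
    [0.6,-0.17,-0.25],
    [0.4,-0.1,-0.1],
    [0,0,0]
  ],
  "rotation": [
    [-0.57,0,0],
    [0,0,0],
    [0,0,0],
    [0,0,0],
    [0,0,0],
    [0,0,0],
    [0,0,0],
    [0,0,0],
    [0,0,0],
    [0,0,0]
  ]
}}

```text
clock: 39.55
position: [0.4324, -0.3445, 0.1341]
tool_rot: [1.99, 1.565, 2.014]
force: [0.0, 0.4, 0.4]
grip_width: 0.0854
```

```bash
python3 - <<'E'
from cans import *; from geo import *
a,p=grab('wrist','w9'); find(a,p)
plan([.430,-.355,.0465],1.6,True)
E
```

```text
can [ 0.4296 -0.3547] r 25.9 heading 2.349 n 755 meanr 0.013 px [226. 213.]
t39.6 pos [ 0.4329 -0.3445  0.1349] psi 1.595 q7 2.43 F [ 0.2473 -0.5287  0.4375] w 0.0859 tilt [ 0.005 -0.001]
 ROT rows 1 each [-0.044  -0.0137 -0.0451]
 POS rows 4 each [ 0.737 -0.087 -0.027] total [ 2.946 -0.348 -0.108]
```

Call:
{"method": "arm_command", "body": {
  "delta_pos": [
    [0,-0.35,-0.1],
    [0.3,0,0],
    [0.6,0,0],
    [0.6,0,0],
    [0.6,0,0],
    [0.5,0,0],
    [0.3,0,0],
    [0,0,0]
  ],
  "rotation": [
    [0.95,0,0],
    [0,0,0],
    [0,0,0],
    [0,0,0],
    [0,0,0],
    [0,0,0],
    [0,0,0],
    [0,0,0]
  ]
}}

```text
clock: 40.4
position: [0.4373, -0.3505, 0.0477]
tool_rot: [0.513, 1.563, 0.455]
force: [0.2, 1.5, 0.5]
grip_width: 0.0853
```

```bash
python3 - <<'E'
from cans import *; from geo import *
plan([.4296,-.3547,.0465],1.5,True)
E
```

```text
t40.4 pos [ 0.4373 -0.3505  0.0477] psi 1.513 q7 2.43 F [0.2005 1.5137 0.5483] w 0.0853 tilt [0.004 0.007]
 ROT rows 1 each [ 0.1216  0.062  -0.0354]
 POS rows 1 each [ 0.04  -0.159 -0.247] total [ 0.04  -0.159 -0.247]
```

Call:
{"method": "arm_command", "body": {
  "delta_pos": [
    [0.04,-0.16,-0.25],
    [0,0,0]
  ],
  "rotation": [
    [0.12,0.06,0],
    [0,0,0]
  ]
}}

```text
clock: 40.6
position: [0.4296, -0.3551, 0.0473]
tool_rot: [1.378, 1.567, 1.308]
force: [0.1, 0.4, 0.3]
grip_width: 0.0854
```

Call:
{"method": "arm_command", "body": {
  "delta_pos": [
    [0,0,0],
    [0,0,0],
    [0,0,0],
    [0,0,0],
    [0,0,0]
  ],
  "rotation": [
    [0,0,0],
    [0,0,0],
    [0,0,0],
    [0,0,0],
    [0,0,0]
  ],
  "gripper": 1,
  "grip_force": 50
}}

```text
clock: 41.1
position: [0.4302, -0.3555, 0.049]
tool_rot: [0.705, 1.567, 0.635]
force: [0.8, -0.3, -2.3]
grip_width: 0.0593
```

```bash
python3 - <<'E'
from cans import *; from geo import *
plan([.4296,-.3547,.25],None,True); print(monitor.observe()['qpos'])
E
```

```text
t41.1 pos [ 0.4302 -0.3555  0.049 ] psi 1.501 q7 2.43 F [ 0.7638 -0.2914 -2.3053] w 0.0593 tilt [0.002 0.003]
 ROT rows 1 each [-0.      0.0258 -0.0219]
 POS rows 9 each [-0.744  0.003 -0.002] total [-6.7    0.025 -0.021]
[ 0.386   0.7277  0.284   1.9204 -0.3752  0.5439  2.4266]
```

Call:
{"method": "arm_command", "body": {
  "delta_pos": [
    [-0.5,0,0],
    [-0.8,0,0],
    [-0.9,0,0],
    [-0.9,0,0],
    [-0.9,0,0],
    [-0.9,0,0],
    [-0.9,0,0],
    [-0.9,0,0],
    [-0.9,0,0],
    [0,0,0]
  ],
  "rotation": [
    [0,0,0],
    [0,0,0],
    [0,0,0],
    [0,0,0],
    [0,0,0],
    [0,0,0],
    [0,0,0],
    [0,0,0],
    [0,0,0],
    [0,0,0]
  ]
}}

```text
clock: 42.1
position: [0.4269, -0.3556, 0.2947]
tool_rot: [0.532, 1.566, 0.46]
force: [0.3, 0.1, -1.9]
grip_width: 0.0592
```

Call:
{"method": "arm_command", "body": {
  "delta_pos": [
    [0,0,0],
    [0,0,0],
    [0,0,0],
    [0,0,0],
    [0,0,0],
    [0,0,0],
    [0,0,0],
    [0,0,0],
    [0,0,0],
    [0,0,0]
  ],
  "rotation": [
    [0.9,0,0],
    [0.9,0,0],
    [0.9,0,0],
    [0.9,0,0],
    [0.9,0,0],
    [0.9,0,0],
    [0.9,0,0],
    [0.9,0,0],
    [0.9,0,0],
    [0.9,0,0]
  ]
}}

```text
clock: 43.1
position: [0.4224, -0.3531, 0.2962]
tool_rot: [2.148, 1.564, 1.094]
force: [-0.9, 0.2, -1.9]
grip_width: 0.0589
```

Call:
{"method": "arm_command", "body": {
  "delta_pos": [
    [0,0,0],
    [0,0,0],
    [0,0,0],
    [0,0,0],
    [0,0,0],
    [0,0,0],
    [0,0,0],
    [0,0,0],
    [0,0,0],
    [0,0,0]
  ],
  "rotation": [
    [0.9,0,0],
    [0.9,0,0],
    [0.9,0,0],
    [0.9,0,0],
    [0.9,0,0],
    [0.9,0,0],
    [0.9,0,0],
    [0.9,0,0],
    [0.9,0,0],
    [0.9,0,0]
  ]
}}

```text
clock: 44.1
position: [0.4179, -0.3497, 0.2957]
tool_rot: [-2.694, 1.558, 1.55]
force: [0.4, -0.7, -2.9]
grip_width: 0.0586
```

```bash
python3 - <<'E'
from cans import *; from geo import *
plan([*u2w(.005,-.135),.25],-.752,True); print(monitor.observe()['qpos'])
E
```

```text
t44.1 pos [ 0.4179 -0.3497  0.2957] psi -0.469 q7 0.59 F [ 0.4072 -0.6577 -2.9145] w 0.0586 tilt [-0.005 -0.011]
 ROT rows 4 each [ 0.6766 -0.0247  0.0166]
 POS rows 16 each [ 0.095 -0.123 -0.74 ] total [  1.523  -1.961 -11.837]
[-0.0713  0.5086  0.971   1.7773 -0.4734  1.1169  0.5916]
```

Call:
{"method": "arm_command", "body": {
  "delta_pos": [
    [0,0,0],
    [0,0,0],
    [0,0,0],
    [0,0,0],
    [0,-0.12,-0.8],
    [0,-0.12,-0.8],
    [0,-0.12,-0.8],
    [0,-0.12,-0.8],
    [0,-0.12,-0.8],
    [0,-0.12,-0.8]
  ],
  "rotation": [
    [0.68,0,0],
    [0.68,0,0],
    [0.68,0,0],
    [0.68,0,0],
    [0,0,0],
    [0,0,0],
    [0,0,0],
    [0,0,0],
    [0,0,0],
    [0,0,0]
  ]
}}

```text
clock: 45.1
position: [0.4997, -0.2269, 0.2973]
tool_rot: [-2.237, 1.552, 1.696]
force: [-0.0, 0.2, -2.4]
grip_width: 0.0589
```

Call:
{"method": "arm_command", "body": {
  "delta_pos": [
    [0,-0.12,-0.8],
    [0,-0.12,-0.8],
    [0,-0.12,-0.8],
    [0,-0.12,-0.8],
    [0,-0.12,-0.8],
    [0,-0.12,-0.8],
    [0,-0.12,-0.8],
    [0,0,0]
  ],
  "rotation": [
    [0,0,0],
    [0,0,0],
    [0,0,0],
    [0,0,0],
    [0,0,0],
    [0,0,0],
    [0,0,0],
    [0,0,0]
  ]
}}

```text
clock: 45.9
position: [0.6016, -0.0784, 0.2988]
tool_rot: [-2.109, 1.546, 1.827]
force: [0.3, -0.1, -2.6]
grip_width: 0.0585
```

```bash
python3 - <<'E'
from cans import *; from geo import *
plan([*u2w(.005,-.135),.14],-.752,True)
E
```

```text
t45.9 pos [ 0.6016 -0.0784  0.2988] psi -0.776 q7 -0.18 F [ 0.2866 -0.129  -2.6219] w 0.0585 tilt [-0.021 -0.013]
 ROT rows 1 each [-0.2329 -0.1235  0.2014]
 POS rows 7 each [ 0.756 -0.036 -0.15 ] total [ 5.293 -0.254 -1.051]
```

Call:
{"method": "arm_command", "body": {
  "delta_pos": [
    [0,0,0],
    [0.6,-0.06,-0.26],
    [0.7,-0.06,-0.26],
    [0.7,-0.06,-0.26],
    [0.7,-0.06,-0.26],
    [0.7,0,0],
    [0.7,0,0],
    [0.5,0,0],
    [0.2,0,0],
    [0,0,0]
  ],
  "rotation": [
    [-0.23,-0.12,0.2],
    [0,0,0],
    [0,0,0],
    [0,0,0],
    [0,0,0],
    [0,0,0],
    [0,0,0],
    [0,0,0],
    [0,0,0],
    [0,0,0]
  ]
}}

```text
clock: 46.9
position: [0.6132, -0.0507, 0.1423]
tool_rot: [-0.183, 1.566, -2.507]
force: [-0.3, -0.7, -2.2]
grip_width: 0.0588
```

```bash
python3 - <<'E'
from cans import *; from geo import *
plan([*u2w(.005,-.135),.11],-.752,True)
E
```

```text
t46.9 pos [ 0.6132 -0.0507  0.1423] psi -0.753 q7 -0.10 F [-0.3262 -0.7157 -2.1802] w 0.0588 tilt [-0.001  0.005]
 ROT rows 1 each [-0.0122  0.0446  0.0083]
 POS rows 2 each [ 0.539  0.047 -0.056] total [ 1.078  0.093 -0.111]
```

Call:
{"method": "arm_command", "body": {
  "delta_pos": [
    [0.2,0.1,-0.11],
    [0.4,0,0],
    [0.3,0,0],
    [0.15,0,0],
    [0.08,0,0],
    [0,0,0]
  ],
  "rotation": [
    [0,0.04,0],
    [0,0,0],
    [0,0,0],
    [0,0,0],
    [0,0,0],
    [0,0,0]
  ]
}}

```text
clock: 47.5
position: [0.6193, -0.0506, 0.1086]
tool_rot: [2.834, 1.567, 0.509]
force: [-3.7, 2.2, 5.9]
grip_width: 0.0593
```

```bash
python3 - <<'E'
from cans import *; from geo import *
plan([*u2w(.005,-.135),.109],-.752,True)
E
```

```text
t47.5 pos [ 0.6193 -0.0506  0.1086] psi -0.753 q7 -0.07 F [-3.7438  2.1775  5.9352] w 0.0593 tilt [ 0.001 -0.003]
 ROT rows 1 each [-0.0137 -0.0304 -0.0097]
 POS rows 1 each [-0.014 -0.052  0.03 ] total [-0.014 -0.052  0.03 ]
```

Call:
{"method": "arm_command", "body": {
  "delta_pos": [
    [0,0,0],
    [0,0,0],
    [0,0,0],
    [0,0,0],
    [0,0,0]
  ],
  "rotation": [
    [0,0,0],
    [0,0,0],
    [0,0,0],
    [0,0,0],
    [0,0,0]
  ],
  "gripper": -1
}}

```text
clock: 48.0
position: [0.6199, -0.0509, 0.1092]
tool_rot: [2.595, 1.566, 0.271]
force: [-0.2, -0.1, 0.1]
grip_width: 0.0857
```

Call:
{"method": "arm_command", "body": {
  "delta_pos": [
    [-0.4,0,0],
    [-0.6,0,0],
    [-0.8,0,0],
    [-0.9,0,0],
    [-0.9,0,0],
    [-0.9,0,0],
    [-0.9,0,0],
    [0,0,0]
  ],
  "rotation": [
    [0,0,0],
    [0,0,0],
    [0,0,0],
    [0,0,0],
    [0,0,0],
    [0,0,0],
    [0,0,0],
    [0,0,0]
  ]
}}

```text
clock: 48.8
position: [0.6184, -0.0531, 0.2876]
tool_rot: [2.291, 1.562, -0.036]
force: [-0.0, -0.3, 0.1]
grip_width: 0.0852
```

Call:
{"method": "arm_command", "body": {
  "delta_pos": [
    [0,0,0],
    [0,0,0],
    [0,0,0],
    [0,0,0],
    [0,0,0],
    [0,0,0],
    [0,0,0],
    [0,0,0],
    [0,0,0],
    [0,0,0]
  ],
  "rotation": [
    [-0.95,0,0],
    [-0.95,0,0],
    [-0.95,0,0],
    [-0.95,0,0],
    [-0.95,0,0],
    [-0.95,0,0],
    [-0.95,0,0],
    [-0.95,0,0],
    [-0.95,0,0],
    [-0.95,0,0]
  ]
}}

```text
clock: 49.8
position: [0.6161, -0.0556, 0.2979]
tool_rot: [1.13, 1.556, -0.17]
force: [-0.3, -0.4, -0.6]
grip_width: 0.0856
```

Call:
{"method": "arm_command", "body": {
  "delta_pos": [
    [0,0,0],
    [0,0,0],
    [0,0,0],
    [0,0,0],
    [0,0,0],
    [0,0,0],
    [0,0,0],
    [0,0,0],
    [0,0,0],
    [0,0,0]
  ],
  "rotation": [
    [-0.95,0,0],
    [-0.95,0,0],
    [-0.95,0,0],
    [-0.95,0,0],
    [-0.95,0,0],
    [-0.95,0,0],
    [-0.95,0,0],
    [-0.95,0,0],
    [-0.95,0,0],
    [-0.95,0,0]
  ]
}}

```text
clock: 50.8
position: [0.6133, -0.06, 0.3066]
tool_rot: [-0.117, 1.551, -0.386]
force: [0.5, -0.8, -0.5]
grip_width: 0.0854
```

```bash
python3 - <<'E'
from cans import *; from geo import *
plan([.585,-.265,.22],1.35,True)
a,p=grab('wrist','w10'); find(a,p,.135); print(u2w(.005,-.135))
E
```

```text
t50.8 pos [ 0.6133 -0.06    0.3066] psi 1.302 q7 1.53 F [ 0.4852 -0.7904 -0.4828] w 0.0854 tilt [-0.002  0.019]
 ROT rows 1 each [-0.4586  0.1844  0.0263]
 POS rows 10 each [ 0.289 -0.687  0.058] total [ 2.888 -6.872  0.577]
can [0.5893 0.0565] r 143.9 heading -1.173 n 356 meanr 0.114 px [370. 101.]
can [ 0.598 -0.049] r 24.5 heading 3.116 n 23 meanr 0.012 px [250. 140.]
can [ 0.6206 -0.05  ] r 25.7 heading 0.103 n 258 meanr 0.013 px [260. 174.]
can [ 0.5865 -0.2264] r 21.3 heading 1.216 n 169 meanr 0.011 px [ 67. 191.]
[ 0.6176 -0.0502]
```

C stands at (0.6206, -0.050) with its mark at 0.103 rad, against the spot at (0.6176, -0.0502) and 0.096. Next is A.

Call:
{"method": "arm_command", "body": {
  "delta_pos": [
    [0,0,0],
    [0.1,-0.69,0.06],
    [0.1,-0.69,0.06],
    [0.1,-0.69,0.06],
    [0.1,-0.69,0.06],
    [0.3,-0.69,0.06],
    [0.5,-0.69,0.06],
    [0.5,-0.69,0.06],
    [0.5,-0.69,0.06],
    [0.5,-0.69,0.06]
  ],
  "rotation": [
    [-0.46,0.18,0],
    [0,0,0],
    [0,0,0],
    [0,0,0],
    [0,0,0],
    [0,0,0],
    [0,0,0],
    [0,0,0],
    [0,0,0],
    [0,0,0]
  ]
}}

```text
clock: 51.85
position: [0.5864, -0.2528, 0.2323]
tool_rot: [-0.693, 1.562, -0.927]
force: [1.0, 0.0, -0.1]
grip_width: 0.0852
```

```bash
python3 - <<'E'
from cans import *; from geo import *
a,p=grab('wrist','w11'); find(a,p)
plan([.594,-.265,.0465],1.35,True)
E
```

```text
can [ 0.571  -0.0575] r 49.3 heading -0.470 n 203 meanr 0.022 px [466. 103.]
can [ 0.6101 -0.0635] r 29.5 heading -1.850 n 635 meanr 0.012 px [457. 140.]
can [ 0.5637 -0.3819] r 25.7 heading -2.868 n 295 meanr 0.013 px [102. 189.]
can [ 0.5945 -0.2643] r 25.8 heading 1.251 n 302 meanr 0.013 px [235. 189.]
no bar [ 0.6464 -0.0244] 23.268779754638672
no bar [ 0.65   -0.0651] 33.585025787353516
t51.9 pos [ 0.5843 -0.2563  0.2301] psi 1.334 q7 1.92 F [-3.8239 -3.6084 -3.802 ] w 0.0853 tilt [-0.008  0.004]
 ROT rows 1 each [-0.1554  0.0394  0.0722]
 POS rows 8 each [ 0.765 -0.026  0.047] total [ 6.12  -0.212  0.378]
```

Call:
{"method": "arm_command", "body": {
  "delta_pos": [
    [0,-0.2,0.4],
    [0.6,0,0],
    [0.7,0,0],
    [0.7,0,0],
    [0.7,0,0],
    [0.7,0,0],
    [0,0,0]
  ],
  "rotation": [
    [-0.15,0.04,0.07],
    [0,0,0],
    [0,0,0],
    [0,0,0],
    [0,0,0],
    [0,0,0],
    [0,0,0]
  ]
}}

```text
clock: 52.6
position: [0.593, -0.2693, 0.1287]
tool_rot: [-1.46, 1.566, -1.701]
force: [-0.1, -0.0, -0.6]
grip_width: 0.0852
```

```bash
python3 - <<'E'
from cans import *; from geo import *
plan([.5945,-.2643,.0465],1.35,True)
E
```

```text
t52.6 pos [ 0.593  -0.2693  0.1287] psi 1.329 q7 1.98 F [-0.1058 -0.037  -0.6279] w 0.0852 tilt [-0.005  0.001]
 ROT rows 1 each [-0.1962  0.0049  0.0487]
 POS rows 4 each [0.685 0.043 0.003] total [2.74  0.174 0.011]
```

Call:
{"method": "arm_command", "body": {
  "delta_pos": [
    [0.2,0.17,0],
    [0.6,0,0],
    [0.6,0,0],
    [0.6,0,0],
    [0.5,0,0],
    [0.2,0,0],
    [0,0,0]
  ],
  "rotation": [
    [0,0,0.05],
    [0,0,0],
    [0,0,0],
    [0,0,0],
    [0,0,0],
    [0,0,0],
    [0,0,0]
  ]
}}

```text
clock: 53.3
position: [0.5983, -0.264, 0.0519]
tool_rot: [-0.013, 1.562, -0.259]
force: [-0.1, 0.1, 0.3]
grip_width: 0.0849
```

```bash
python3 - <<'E'
from cans import *; from geo import *
plan([.5945,-.2643,.047],1.33,True)
E
```

```text
t53.3 pos [ 0.5983 -0.264   0.0519] psi 1.325 q7 2.01 F [-0.1316  0.0845  0.3288] w 0.0849 tilt [-0.     0.009]
 ROT rows 1 each [-0.0473  0.0841  0.0013]
 POS rows 1 each [ 0.164 -0.04  -0.122] total [ 0.164 -0.04  -0.122]
```

Call:
{"method": "arm_command", "body": {
  "delta_pos": [
    [0.16,-0.04,-0.12],
    [0,0,0]
  ],
  "rotation": [
    [0,0.08,0],
    [0,0,0]
  ]
}}

```text
clock: 53.5
position: [0.5948, -0.2646, 0.048]
tool_rot: [-0.257, 1.57, -0.503]
force: [-0.4, 0.1, 0.0]
grip_width: 0.0858
```

Call:
{"method": "arm_command", "body": {
  "delta_pos": [
    [0,0,0],
    [0,0,0],
    [0,0,0],
    [0,0,0],
    [0,0,0]
  ],
  "rotation": [
    [0,0,0],
    [0,0,0],
    [0,0,0],
    [0,0,0],
    [0,0,0]
  ],
  "gripper": 1
}}

```text
clock: 54.0
position: [0.5953, -0.2647, 0.0494]
tool_rot: [-0.078, 1.568, -0.325]
force: [0.5, 0.5, -3.6]
grip_width: 0.0589
```

```bash
python3 - <<'E'
from cans import *; from geo import *
plan([.5945,-.2643,.047],1.33,True)
E
```

```text
t54.0 pos [ 0.5953 -0.2647  0.0494] psi 1.325 q7 2.01 F [ 0.4551  0.5323 -3.637 ] w 0.0589 tilt [-0.     0.003]
 ROT rows 1 each [-0.052  0.024  0.002]
 POS rows 1 each [ 0.078  0.008 -0.029] total [ 0.078  0.008 -0.029]
```

Call:
{"method": "arm_command", "body": {
  "delta_pos": [
    [-0.5,0,0],
    [-0.8,0,0],
    [-0.9,0,0],
    [-0.9,0,0],
    [-0.9,0,0],
    [-0.9,0,0],
    [-0.9,0,0],
    [-0.9,0,0],
    [-0.9,0,0],
    [0,0,0]
  ],
  "rotation": [
    [0,0,0],
    [0,0,0],
    [0,0,0],
    [0,0,0],
    [0,0,0],
    [0,0,0],
    [0,0,0],
    [0,0,0],
    [0,0,0],
    [0,0,0]
  ]
}}

```text
clock: 55.0
position: [0.5925, -0.2652, 0.2955]
tool_rot: [-0.167, 1.566, -0.416]
force: [-0.7, -0.6, -3.2]
grip_width: 0.0589
```

Call:
{"method": "arm_command", "body": {
  "delta_pos": [
    [0,0,0],
    [0,0,0],
    [0,0,0],
    [0,0,0],
    [0,0,0],
    [0,0,0],
    [0,0,0],
    [0,0,0],
    [0,0,0],
    [0,0,0]
  ],
  "rotation": [
    [0.95,0,0],
    [0.95,0,0],
    [0.95,0,0],
    [0.95,0,0],
    [0.95,0,0],
    [0.95,0,0],
    [0.95,0,0],
    [0.95,0,0],
    [0.95,0,0],
    [0.95,0,0]
  ]
}}

```text
clock: 56.0
position: [0.5883, -0.2643, 0.2973]
tool_rot: [1.733, 1.568, 0.448]
force: [-0.4, -0.2, -2.7]
grip_width: 0.0588
```

```bash
python3 - <<'E'
from cans import *; from geo import *
plan([*u2w(.005,-.045),.27],.18,True)
E
```

```text
t56.0 pos [ 0.5883 -0.2643  0.2973] psi 0.286 q7 1.01 F [-0.3551 -0.1639 -2.6501] w 0.0588 tilt [ 0.003 -0.   ]
 ROT rows 2 each [ 0.5053 -0.0031 -0.014 ]
 POS rows 13 each [ 0.07   0.191 -0.757] total [ 0.911  2.487 -9.837]
```

Call:
{"method": "arm_command", "body": {
  "delta_pos": [
    [0,0,0],
    [0,0,0],
    [0,0.19,-0.76],
    [0,0.19,-0.76],
    [0,0.19,-0.76],
    [0,0.19,-0.76],
    [0,0.19,-0.76],
    [0,0.19,-0.76],
    [0,0.19,-0.76],
    [0,0.19,-0.76]
  ],
  "rotation": [
    [0.53,0,0],
    [0.53,0,0],
    [0,0,0],
    [0,0,0],
    [0,0,0],
    [0,0,0],
    [0,0,0],
    [0,0,0],
    [0,0,0],
    [0,0,0]
  ]
}}

```text
clock: 57.0
position: [0.5988, -0.0728, 0.297]
tool_rot: [-2.593, 1.567, 2.276]
force: [0.8, -0.3, -2.9]
grip_width: 0.0591
```

Call:
{"method": "arm_command", "body": {
  "delta_pos": [
    [0,0.19,-0.76],
    [0,0.19,-0.76],
    [0,0.19,-0.76],
    [0,0.19,-0.76],
    [0,0,0]
  ],
  "rotation": [
    [0,0,0],
    [0,0,0],
    [0,0,0],
    [0,0,0],
    [0,0,0]
  ]
}}

```text
clock: 57.5
position: [0.6051, 0.0286, 0.2968]
tool_rot: [-2.531, 1.563, 2.341]
force: [0.3, 0.0, -2.7]
grip_width: 0.0591
```

```bash
python3 - <<'E'
from cans import *; from geo import *
plan([*u2w(.005,-.045),.14],.171,True)
E
```

```text
t57.5 pos [0.6051 0.0286 0.2968] psi 0.160 q7 0.45 F [ 0.3001  0.0213 -2.7156] w 0.0591 tilt [-0.005 -0.007]
 ROT rows 1 each [-0.1073 -0.0627  0.0434]
 POS rows 7 each [ 0.747  0.026 -0.047] total [ 5.227  0.185 -0.332]
```

Call:
{"method": "arm_command", "body": {
  "delta_pos": [
    [0,0,0],
    [0.6,0.1,-0.17],
    [0.7,0.1,-0.17],
    [0.7,0,0],
    [0.7,0,0],
    [0.7,0,0],
    [0.7,0,0],
    [0.6,0,0],
    [0.2,0,0],
    [0,0,0]
  ],
  "rotation": [
    [-0.1,-0.06,0.04],
    [0,0,0],
    [0,0,0],
    [0,0,0],
    [0,0,0],
    [0,0,0],
    [0,0,0],
    [0,0,0],
    [0,0,0],
    [0,0,0]
  ]
}}

```text
clock: 58.5
position: [0.6075, 0.0322, 0.1463]
tool_rot: [0.477, 1.567, -0.926]
force: [-0.2, -0.6, -3.2]
grip_width: 0.0588
```

```bash
python3 - <<'E'
from cans import *; from geo import *
plan([*u2w(.005,-.045),.1095],.171,True)
E
```

```text
t58.5 pos [0.6075 0.0322 0.1463] psi 0.167 q7 0.56 F [-0.1759 -0.5735 -3.211 ] w 0.0588 tilt [0.002 0.004]
 ROT rows 1 each [-0.0342  0.0345 -0.0177]
 POS rows 2 each [ 0.613  0.043 -0.114] total [ 1.227  0.086 -0.228]
```

Call:
{"method": "arm_command", "body": {
  "delta_pos": [
    [0.1,0.08,-0.25],
    [0.3,0,0],
    [0.3,0,-0.03],
    [0.3,0,0],
    [0.18,0,0],
    [0.08,0,0],
    [0,0,0]
  ],
  "rotation": [
    [0,0.03,0],
    [0,0,0],
    [0,0,0],
    [0,0,0],
    [0,0,0],
    [0,0,0],
    [0,0,0]
  ]
}}

```text
clock: 59.2
position: [0.61, 0.0416, 0.1093]
tool_rot: [1.766, 1.565, 0.363]
force: [-4.0, 0.9, 7.5]
grip_width: 0.0589
```

```bash
python3 - <<'E'
from cans import *; from geo import *
plan([*u2w(.005,-.045),.1095],.171,True)
E
```

```text
t59.2 pos [0.61   0.0416 0.1093] psi 0.168 q7 0.58 F [-4.0389  0.934   7.5119] w 0.0589 tilt [ 0.006 -0.001]
 ROT rows 1 each [-0.03   -0.0106 -0.0539]
 POS rows 1 each [-0.008 -0.049  0.066] total [-0.008 -0.049  0.066]
```

Call:
{"method": "arm_command", "body": {
  "delta_pos": [
    [0,0,0],
    [0,0,0],
    [0,0,0],
    [0,0,0],
    [0,0,0]
  ],
  "rotation": [
    [0,0,0],
    [0,0,0],
    [0,0,0],
    [0,0,0],
    [0,0,0]
  ],
  "gripper": -1
}}

```text
clock: 59.7
position: [0.6106, 0.0411, 0.1095]
tool_rot: [1.674, 1.564, 0.27]
force: [0.6, 0.0, -0.0]
grip_width: 0.0854
```

Call:
{"method": "arm_command", "body": {
  "delta_pos": [
    [-0.4,0,0],
    [-0.6,0,0],
    [-0.8,0,0],
    [-0.9,0,0],
    [-0.9,0,0],
    [-0.9,0,0],
    [-0.9,0,0],
    [0,0,0]
  ],
  "rotation": [
    [0,0,0],
    [0,0,0],
    [0,0,0],
    [0,0,0],
    [0,0,0],
    [0,0,0],
    [0,0,0],
    [0,0,0]
  ]
}}

```text
clock: 60.5
position: [0.6089, 0.0393, 0.2834]
tool_rot: [1.512, 1.563, 0.106]
force: [0.1, -0.7, -0.7]
grip_width: 0.085
```

Call:
{"method": "arm_command", "body": {
  "delta_pos": [
    [0,0,0],
    [0,0,0],
    [0,0,0],
    [0,0,0],
    [0,0,0],
    [0,0,0],
    [0,0,0],
    [0,0,0]
  ],
  "rotation": [
    [0.8,0,0],
    [0.8,0,0],
    [0.8,0,0],
    [0.8,0,0],
    [0.8,0,0],
    [0.8,0,0],
    [0.8,0,0],
    [0.8,0,0]
  ]
}}

```text
clock: 61.3
position: [0.6077, 0.0386, 0.2875]
tool_rot: [2.39, 1.56, 0.287]
force: [-0.9, 0.1, -0.3]
grip_width: 0.0851
```

```bash
python3 - <<'E'
from cans import *; from geo import *
plan([.5637,-.3819,.27],-.5,True)
a,p=grab('wrist','w12'); find(a,p,.135); print(u2w(.005,-.135),u2w(.005,-.045))
E
```

```text
t61.3 pos [0.6077 0.0386 0.2875] psi -0.532 q7 -0.13 F [-0.8788  0.0933 -0.2505] w 0.0851 tilt [ 0.007 -0.008]
 ROT rows 1 each [-0.3052 -0.0725 -0.07  ]
 POS rows 18 each [0.032 0.302 0.722] total [ 0.582  5.433 13.004]
can [0.6083 0.0855] r 143.1 heading -1.224 n 1106 meanr 0.070 px [209. 127.]
can [0.611  0.0431] r 25.8 heading 0.093 n 324 meanr 0.013 px [244. 178.]
can [ 0.6092 -0.0085] r 17.0 heading 1.256 n 13 meanr 0.005 px [270. 228.]
can [ 0.621  -0.0493] r 25.7 heading 0.077 n 262 meanr 0.013 px [306. 258.]
[ 0.6176 -0.0502] [0.6089 0.0394]
```

A is at (0.611, 0.043) with its mark at 0.093 rad. C is undisturbed. On to B.

Call:
{"method": "arm_command", "body": {
  "delta_pos": [
    [0,0,0],
    [0,0.32,0.75],
    [0,0.32,0.75],
    [0,0.32,0.75],
    [0,0.32,0.75],
    [0,0.32,0.75],
    [0,0.32,0.75],
    [0,0.32,0.75],
    [0,0.32,0.75],
    [0,0.32,0.75]
  ],
  "rotation": [
    [-0.3,-0.07,-0.07],
    [0,0,0],
    [0,0,0],
    [0,0,0],
    [0,0,0],
    [0,0,0],
    [0,0,0],
    [0,0,0],
    [0,0,0],
    [0,0,0]
  ]
}}

```text
clock: 62.35
position: [0.5893, -0.1847, 0.2884]
tool_rot: [-1.238, 1.565, 3.017]
force: [0.2, -0.2, 0.5]
grip_width: 0.085
```

Call:
{"method": "arm_command", "body": {
  "delta_pos": [
    [0,0.3,0.75],
    [0,0.3,0.75],
    [0,0.3,0.75],
    [0,0.3,0.75],
    [0,0.3,0.75],
    [0,0.3,0.75],
    [0,0.3,0.75],
    [0,0.3,0.75],
    [0,0,0]
  ],
  "rotation": [
    [0,0,0],
    [0,0,0],
    [0,0,0],
    [0,0,0],
    [0,0,0],
    [0,0,0],
    [0,0,0],
    [0,0,0],
    [0,0,0]
  ]
}}

```text
clock: 63.25
position: [0.5739, -0.3899, 0.2899]
tool_rot: [-1.278, 1.561, 3.012]
force: [0.3, -0.2, -0.2]
grip_width: 0.0851
```

```bash
python3 - <<'E'
from cans import *; from geo import *
plan([.5637,-.3819,.12],-.5,True)
a,p=grab('wrist','w13'); find(a,p)
E
```

```text
t63.2 pos [ 0.5739 -0.3899  0.2899] psi -0.423 q7 0.54 F [ 0.3421 -0.2405 -0.2215] w 0.0851 tilt [-0.009  0.003]
 ROT rows 1 each [0.7389 0.029  0.0843]
 POS rows 8 each [ 0.708 -0.053 -0.009] total [ 5.662 -0.427 -0.071]
can [ 0.5641 -0.3824] r 25.6 heading -2.892 n 209 meanr 0.013 px [239. 162.]
```

Call:
{"method": "arm_command", "body": {
  "delta_pos": [
    [0,-0.2,0],
    [0,-0.2,0],
    [0,0,0],
    [0.7,0,0],
    [0.8,0,0],
    [0.8,0,0],
    [0.8,0,0],
    [0.8,0,0],
    [0.7,0,0],
    [0,0,0]
  ],
  "rotation": [
    [0.88,0,0.08],
    [0.88,0,0],
    [0.88,0,0],
    [0,0,0],
    [0,0,0],
    [0,0,0],
    [0,0,0],
    [0,0,0],
    [0,0,0],
    [0,0,0]
  ]
}}

```text
clock: 64.3
position: [0.5673, -0.3729, 0.1485]
tool_rot: [-2.486, 1.567, 1.552]
force: [0.4, 0.3, 0.0]
grip_width: 0.0856
```

```bash
python3 - <<'E'
from cans import *; from geo import *
plan([.5640,-.3822,.047],-.7,True)
E
```

```text
t64.3 pos [ 0.5673 -0.3729  0.1485] psi -0.674 q7 0.41 F [0.4094 0.2836 0.0495] w 0.0856 tilt [-0.002 -0.003]
 ROT rows 1 each [ 0.2472 -0.0297  0.0234]
 POS rows 5 each [0.677 0.023 0.062] total [3.385 0.116 0.309]
```

Call:
{"method": "arm_command", "body": {
  "delta_pos": [
    [0,0.12,0.31],
    [0.6,0,0],
    [0.6,0,0],
    [0.6,0,0],
    [0.6,0,0],
    [0.5,0,0],
    [0.3,0,0],
    [0,0,0]
  ],
  "rotation": [
    [0.25,0,0],
    [0,0,0],
    [0,0,0],
    [0,0,0],
    [0,0,0],
    [0,0,0],
    [0,0,0],
    [0,0,0]
  ]
}}

```text
clock: 65.1
position: [0.5652, -0.3823, 0.047]
tool_rot: [-2.837, 1.567, 1.177]
force: [-0.4, 0.2, 0.6]
grip_width: 0.0853
```

```bash
python3 - <<'E'
from cans import *; from geo import *
plan([.5640,-.3822,.047],-.7,True)
E
```

```text
t65.1 pos [ 0.5652 -0.3823  0.047 ] psi -0.698 q7 0.46 F [-0.3526  0.2203  0.614 ] w 0.0853 tilt [-0.001 -0.004]
 ROT rows 1 each [ 0.0157 -0.0373  0.0118]
 POS rows 1 each [ 0.001 -0.033  0.025] total [ 0.001 -0.033  0.025]
```

Call:
{"method": "arm_command", "body": {
  "delta_pos": [
    [0,0,0],
    [0,0,0],
    [0,0,0],
    [0,0,0],
    [0,0,0]
  ],
  "rotation": [
    [0,0,0],
    [0,0,0],
    [0,0,0],
    [0,0,0],
    [0,0,0]
  ],
  "gripper": 1
}}

```text
clock: 65.6
position: [0.5658, -0.3826, 0.0487]
tool_rot: [3.083, 1.567, 0.814]
force: [-1.4, 0.1, -3.8]
grip_width: 0.0586
```

Call:
{"method": "arm_command", "body": {
  "delta_pos": [
    [-0.5,0,0],
    [-0.8,0,0],
    [-0.9,0,0],
    [-0.9,0,0],
    [-0.9,0,0],
    [-0.9,0,0],
    [-0.9,0,0],
    [-0.9,0,0],
    [-0.9,0,0],
    [0,0,0]
  ],
  "rotation": [
    [0,0,0],
    [0,0,0],
    [0,0,0],
    [0,0,0],
    [0,0,0],
    [0,0,0],
    [0,0,0],
    [0,0,0],
    [0,0,0],
    [0,0,0]
  ]
}}

```text
clock: 66.6
position: [0.5625, -0.3841, 0.2959]
tool_rot: [2.354, 1.566, 0.081]
force: [-0.1, -0.7, -3.8]
grip_width: 0.0588
```

```bash
python3 - <<'E'
from cans import *; from geo import *
plan([*u2w(.005,.135),.29],None,True,27)
E
```

```text
t66.6 pos [ 0.5625 -0.3841  0.2959] psi -0.702 q7 0.31 F [-0.0655 -0.7371 -3.7504] w 0.0588 tilt [ 0.003 -0.003]
 ROT rows 1 each [ 0.0001 -0.0318 -0.032 ]
 POS rows 23 each [ 0.009 -0.532 -0.694] total [  0.196 -12.233 -15.963]
```

Call:
{"method": "arm_command", "body": {
  "delta_pos": [
    [0,-0.53,-0.7],
    [0,-0.53,-0.7],
    [0,-0.53,-0.7],
    [0,-0.53,-0.7],
    [0,-0.53,-0.7],
    [0,-0.53,-0.7],
    [0,-0.53,-0.7],
    [0,-0.53,-0.7],
    [0,-0.53,-0.7],
    [0,-0.53,-0.7]
  ],
  "rotation": [
    [0,0,0],
    [0,0,0],
    [0,0,0],
    [0,0,0],
    [0,0,0],
    [0,0,0],
    [0,0,0],
    [0,0,0],
    [0,0,0],
    [0,0,0]
  ]
}}

```text
clock: 67.6
position: [0.5719, -0.1147, 0.2961]
tool_rot: [2.907, 1.568, 0.624]
force: [-0.4, -0.0, -3.9]
grip_width: 0.0589
```

Call:
{"method": "arm_command", "body": {
  "delta_pos": [
    [0,-0.53,-0.7],
    [0,-0.53,-0.7],
    [0,-0.53,-0.7],
    [0,-0.53,-0.7],
    [0,-0.53,-0.7],
    [0,-0.53,-0.7],
    [0,-0.53,-0.7],
    [0,-0.53,-0.7],
    [0,-0.53,-0.7],
    [0,0,0]
  ],
  "rotation": [
    [0,0,0],
    [0,0,0],
    [0,0,0],
    [0,0,0],
    [0,0,0],
    [0,0,0],
    [0,0,0],
    [0,0,0],
    [0,0,0],
    [0,0,0]
  ]
}}

```text
clock: 68.6
position: [0.5824, 0.1356, 0.295]
tool_rot: [-1.845, 1.565, 2.156]
force: [1.0, 0.2, -3.8]
grip_width: 0.059
```

```bash
python3 - <<'E'
from cans import *; from geo import *
plan([*u2w(.005,.135),.29],2.288,True,27)
print(monitor.observe()['qpos'])
E
```

```text
t68.6 pos [0.5824 0.1356 0.295 ] psi -0.711 q7 -0.43 F [ 1.0027  0.2263 -3.8348] w 0.0590 tilt [-0.006 -0.002]
 ROT rows 32 each [-0.895  -0.0026 -0.0005]
 POS rows 4 each [0.042 0.47  0.512] total [0.167 1.881 2.049]
[-0.9985  0.7002  1.1374  1.6484 -0.6718  1.2399 -0.4279]
```

Call:
{"method": "arm_command", "body": {
  "delta_pos": [
    [0,0,0],
    [0,0,0],
    [0,0,0],
    [0,0,0],
    [0,0,0],
    [0,0,0],
    [0,0,0],
    [0,0,0],
    [0,0,0],
    [0,0,0]
  ],
  "rotation": [
    [-0.95,0,0],
    [-0.95,0,0],
    [-0.95,0,0],
    [-0.95,0,0],
    [-0.95,0,0],
    [-0.95,0,0],
    [-0.95,0,0],
    [-0.95,0,0],
    [-0.95,0,0],
    [-0.95,0,0]
  ]
}}

```text
clock: 69.6
position: [0.5779, 0.1311, 0.2933]
tool_rot: [-2.144, 1.562, 2.886]
force: [-0.1, -0.2, -4.4]
grip_width: 0.0591
```

Call:
{"method": "arm_command", "body": {
  "delta_pos": [
    [0,0,0],
    [0,0,0],
    [0,0,0],
    [0,0,0],
    [0,0,0],
    [0,0,0],
    [0,0,0],
    [0,0,0],
    [0,0,0],
    [0,0,0]
  ],
  "rotation": [
    [-0.95,0,0],
    [-0.95,0,0],
    [-0.95,0,0],
    [-0.95,0,0],
    [-0.95,0,0],
    [-0.95,0,0],
    [-0.95,0,0],
    [-0.95,0,0],
    [-0.95,0,0],
    [-0.95,0,0]
  ]
}}

```text
clock: 70.6
position: [0.5735, 0.1236, 0.2922]
tool_rot: [-2.871, 1.558, -3.094]
force: [0.1, -0.3, -4.8]
grip_width: 0.0592
```

```bash
python3 - <<'E'
from cans import *; from geo import *
plan([*u2w(.005,.135),.29],2.288,True,27)
print(monitor.observe()['qpos'])
E
```

```text
t70.6 pos [0.5735 0.1236 0.2922] psi 1.348 q7 1.31 F [ 0.0614 -0.287  -4.8324] w 0.0592 tilt [-0.004 -0.013]
 ROT rows 10 each [-0.8978 -0.0127 -0.0026]
 POS rows 4 each [0.018 0.497 0.634] total [0.073 1.99  2.535]
[-0.7194  0.48    0.595   1.6609 -0.2958  1.1051  1.3086]
```

Call:
{"method": "arm_command", "body": {
  "delta_pos": [
    [0,0,0],
    [0,0,0],
    [0,0,0],
    [0,0,0],
    [0,0,0],
    [0,0,0],
    [0,0,0],
    [0,0,0],
    [0,0,0],
    [0,0,0]
  ],
  "rotation": [
    [-0.9,0,0],
    [-0.9,0,0],
    [-0.9,0,0],
    [-0.9,0,0],
    [-0.9,0,0],
    [-0.9,0,0],
    [-0.9,0,0],
    [-0.9,0,0],
    [-0.8,0,0],
    [0,0,0]
  ]
}}

```text
clock: 71.6
position: [0.5692, 0.1154, 0.2907]
tool_rot: [2.776, 1.552, -2.861]
force: [0.8, -0.5, -4.1]
grip_width: 0.0588
```

Call:
{"method": "arm_command", "body": {
  "delta_pos": [
    [0,0.5,0.64],
    [0,0.5,0.64],
    [0,0.5,0.64],
    [0,0.5,0.64],
    [0,0,0]
  ],
  "rotation": [
    [0,0,0],
    [0,0,0],
    [0,0,0],
    [0,0,0],
    [0,0,0]
  ]
}}

```text
clock: 72.1
position: [0.5949, 0.209, 0.2892]
tool_rot: [2.859, 1.55, -2.798]
force: [-0.4, -0.2, -4.2]
grip_width: 0.059
```

```bash
python3 - <<'E'
from cans import *; from geo import *
plan([*u2w(.005,.135),.14],2.288,True,27)
print(monitor.observe()['qpos'])
E
```

```text
t72.1 pos [0.5949 0.209  0.2892] psi 2.198 q7 1.94 F [-0.4417 -0.2117 -4.1688] w 0.0590 tilt [ 0.006 -0.02 ]
 ROT rows 1 each [-0.8635 -0.1848 -0.0629]
 POS rows 6 each [0.829 0.052 0.021] total [4.974 0.311 0.127]
[-0.669   0.5259  0.3659  1.5298 -0.1987  1.1434  1.9355]
```

Call:
{"method": "arm_command", "body": {
  "delta_pos": [
    [0,0,0],
    [0.4,0.3,0.13],
    [0.7,0,0],
    [0.7,0,0],
    [0.7,0,0],
    [0.7,0,0],
    [0.7,0,0],
    [0.6,0,0],
    [0,0,0]
  ],
  "rotation": [
    [-0.87,-0.18,-0.06],
    [0,0,0],
    [0,0,0],
    [0,0,0],
    [0,0,0],
    [0,0,0],
    [0,0,0],
    [0,0,0],
    [0,0,0]
  ]
}}

```text
clock: 73.0
position: [0.5867, 0.2176, 0.143]
tool_rot: [3.034, 1.562, -2.566]
force: [-0.7, 0.1, -3.9]
grip_width: 0.059
```

```bash
python3 - <<'E'
from cans import *; from geo import *
plan([*u2w(.005,.135),.109],2.288,True,27)
E
```

```text
t73.0 pos [0.5867 0.2176 0.143 ] psi 2.254 q7 2.01 F [-0.67    0.0514 -3.8718] w 0.0590 tilt [ 0.001 -0.009]
 ROT rows 1 each [-0.3247 -0.0872 -0.0109]
 POS rows 2 each [ 0.567 -0.041  0.072] total [ 1.133 -0.082  0.143]
```

Call:
{"method": "arm_command", "body": {
  "delta_pos": [
    [0,-0.08,0.15],
    [0.3,0,0],
    [0.4,0,0],
    [0.25,0,0],
    [0.1,0,0],
    [0.06,0,0],
    [0,0,0]
  ],
  "rotation": [
    [-0.32,-0.09,0],
    [0,0,0],
    [0,0,0],
    [0,0,0],
    [0,0,0],
    [0,0,0],
    [0,0,0]
  ]
}}

```text
clock: 73.7
position: [0.5926, 0.2188, 0.1084]
tool_rot: [0.211, 1.568, 0.925]
force: [0.1, 0.8, -3.3]
grip_width: 0.0587
```

```bash
python3 - <<'E'
from cans import *; from geo import *
plan([*u2w(.005,.135),.1087],2.288,True,27)
E
```

```text
t73.7 pos [0.5926 0.2188 0.1084] psi 2.285 q7 2.06 F [ 0.0912  0.806  -3.2514] w 0.0587 tilt [0.    0.002]
 ROT rows 1 each [-0.0328  0.0215 -0.0046]
 POS rows 1 each [-0.009  0.016 -0.032] total [-0.009  0.016 -0.032]
```

Call:
{"method": "arm_command", "body": {
  "delta_pos": [
    [0.05,0,0],
    [0.03,0,0],
    [0,0,0]
  ],
  "rotation": [
    [0,0,0],
    [0,0,0],
    [0,0,0]
  ]
}}

```text
clock: 74.0
position: [0.5933, 0.2192, 0.1081]
tool_rot: [0.078, 1.566, 0.791]
force: [1.0, -0.4, -4.5]
grip_width: 0.0589
```

Call:
{"method": "arm_command", "body": {
  "delta_pos": [
    [0,0,0],
    [0,0,0],
    [0,0,0],
    [0,0,0],
    [0,0,0]
  ],
  "rotation": [
    [0,0,0],
    [0,0,0],
    [0,0,0],
    [0,0,0],
    [0,0,0]
  ],
  "gripper": -1
}}

```text
clock: 74.5
position: [0.5943, 0.2196, 0.1093]
tool_rot: [-0.066, 1.564, 0.648]
force: [-0.0, 0.2, 0.3]
grip_width: 0.0856
```

Call:
{"method": "arm_command", "body": {
  "delta_pos": [
    [-0.4,0,0],
    [-0.6,0,0],
    [-0.8,0,0],
    [-0.9,0,0],
    [-0.9,0,0],
    [-0.9,0,0],
    [-0.9,0,0],
    [-0.9,0,0],
    [-0.9,0,0],
    [0,0,0]
  ],
  "rotation": [
    [0,0,0],
    [0,0,0],
    [0,0,0],
    [0,0,0],
    [0,0,0],
    [0,0,0],
    [0,0,0],
    [0,0,0],
    [0,0,0],
    [0,0,0]
  ]
}}

```text
clock: 75.5
position: [0.5924, 0.2173, 0.342]
tool_rot: [-0.165, 1.561, 0.547]
force: [0.3, -0.6, 0.1]
grip_width: 0.0854
```

```bash
python3 - <<'E'
from cans import *; from geo import *
plan([.42,.25,.33],None,True)
a,p=grab('wrist','w14'); find(a,p,.135)
for y in(-.135,-.045,.135): print(u2w(.005,y))
A,_=grab('scene','s14');cv2.imwrite('pics/f.png',cv2.resize(A[130:350,150:500],(800,503),interpolation=2)[:,:,::-1])
E
```

```text
t75.5 pos [0.5924 0.2173 0.342 ] psi 2.283 q7 1.98 F [ 0.3479 -0.585   0.1374] w 0.0854 tilt [-0.002  0.01 ]
 ROT rows 1 each [0.0001 0.096  0.016 ]
 POS rows 8 each [ 0.05   0.573 -0.455] total [ 0.4   4.58 -3.64]
can [ 0.6216 -0.0421] r 22.7 heading -0.559 n 211 meanr 0.012 px [22. 15.]
can [0.5889 0.0998] r 148.0 heading -1.032 n 1927 meanr 0.052 px [175.  89.]
can [0.6105 0.0433] r 25.7 heading 0.070 n 254 meanr 0.013 px [98. 60.]
can [0.5815 0.2077] r 25.7 heading -1.826 n 40 meanr 0.017 px [249. 137.]
can [0.595  0.2198] r 25.6 heading 0.100 n 207 meanr 0.013 px [251. 168.]
[ 0.6176 -0.0502]
[0.6089 0.0394]
[0.5916 0.2186]
```

View pics/f.png

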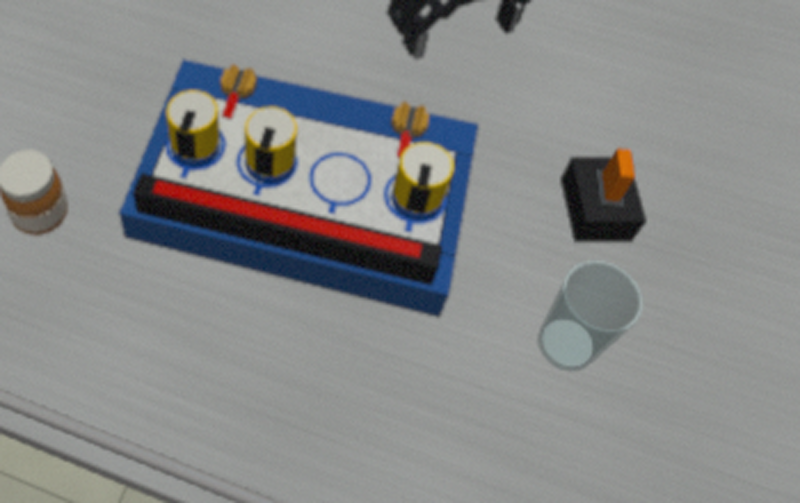

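All three cans stand upright on the rings with their marks toward the scanner bar. The key is down in its stand and both tongues lie over the cover. Nothing is touching the robot, so I hand in.

```bash
python3 -c "
from h import *
print(bot.job_done())"
```

```text
the job is handed in; nothing more can be done
None
```

The job is handed in at about 75 s of the 208 s allowed. My last checks found nothing wrong, but the hand-in itself reports no verdict.

- **Cover and locks:** I pressed the cover shut at about 19 N, then turned the left and right cam locks clockwise to their stops with the key. The wrist moment rose to 1.1 and 1.3 N m at the stops. In the last picture both red tongues lie over the cover's front edge.
- **Key:** It is back upright in the stand with the collar flat on top. I checked this only by picture and by the release height, not by measuring the blade depth.
- **Canisters:** Only three were present; one was knocked about 36 mm during the run, so I measured it again before picking it up. They stand on spot0, spot1 and spot3, each measured 3–4 mm from the spot centre and with its mark within 0.03 rad of straight at the scanner. In the very last wrist image the spot0 can was cut off at the picture edge and read wrong. For that can I rely on two earlier readings and the final scene picture.
- **Bystanders:** I did not go near the glass, bottle or jar. The final picture shows the glass and jar standing; the bottle was outside its frame.

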